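# Set up the grating stand

## Task

Get the grating stand ready: open the clamp lever, slide the carriage along until its knob lines up with the brass index clip, and close the lever again fully. Then stack the grater set squarely in the carriage's corner nest, first the open steel box, then every grating plate that is on the table lying flat on it, and last the aluminium lid with its handle up. Leave the carriage at the index and the lever closed, and do not push the other kitchen things about.

Things in the scene. Friction and masses are not known exactly. Their poses are not given: they have to be found in the camera images.
- stand: fixed wooden board 180 (x) x 340 (y) x 20 mm with two steel rails along its y; carries the carriage, index clip and lever; origin at the centre of its underside, y along the rails
- carriage (a joint): aluminium carriage on the stand's rails: travel in m along the stand's +y, 0 to 0.135; starts near 0; slides stiffly (about 6 N) and stays where it is left
- carriage_knob (a point): top centre of the black upright round knob (22 mm diameter, its free height 68 mm, top 108 mm above the table) on the carriage's front (-x) tongue; pinch it from above and push along the stand's y
- pointer (a point): point on the carriage's centre line at its front, 11 mm nearer the robot than the knob's axis, 20 mm above the table; travels with the carriage
- index_mark (a point): point of the brass index clip at the front edge of the stand (a 26 x 12 x 45 mm high brass block, does not obstruct the carriage; it stays put, leave it there); the carriage is at the index when the pointer has the same position along the stand's y as this
- nest (a point): centre of the nest's floor on the carriage, 40 mm above the table, x and y as the stand's. The nest is 116 mm (x) by 66 mm (y) inside, bounded by four L-shaped aluminium corners 72 mm high and 3 mm thick; each covers 18 mm of the long sides, so the middle 80 mm of both long sides is open for the fingers. A part's 110 mm length goes along x
- lever (a joint): clamp lever of the stand, turning about a vertical axis: 0 = closed (arm points to the stand's -x), grows clockwise seen from above to 1.45 rad = fully open (arm points nearly to the stand's +y); stays where it is left
- lever_pivot (a point): the lever's axis of rotation, 48 mm above the table
- lever_knob (a point): top centre of the black upright round knob (22 mm diameter, top 108 mm above the table, arm's upper face 60 mm above the table) at the lever's end, 85 mm from the pivot axis
- grater_box: open-topped stainless steel box 110 x 60 x 32 mm high, walls and floor 3 mm; origin at the centre of its underside, x along its 110 mm length
- plate_a: a flat stainless steel grating plate, a rectangular slab 110 x 60 x 12 mm with medium dark round holes on its face; origin at the centre of its underside, x along its 110 mm length, z up. One to three of the three plates are present; they may be stacked in any order and either end first
- plate_b: a flat stainless steel grating plate, a rectangular slab 110 x 60 x 12 mm with small dark round holes on its face; origin at the centre of its underside, x along its 110 mm length, z up. One to three of the three plates are present; they may be stacked in any order and either end first
- plate_c: a flat stainless steel grating plate, a rectangular slab 110 x 60 x 12 mm with large dark round holes on its face; origin at the centre of its underside, x along its 110 mm length, z up. One to three of the three plates are present; they may be stacked in any order and either end first
- lid: aluminium lid, slab 110 x 60 x 8 mm with a handle bar on top, 60 mm long (x), 14 mm wide, from 7 to 31 mm above the underside; origin at the centre of its underside, x along its length
- squeezer: white plastic lemon squeezer with lever arm, 135 x 62 x 36 mm, among the set's parts; leave alone
- bowl: blue ceramic bowl, 150 mm across, 65 mm high; leave alone
- pestle: wooden pestle 175 mm long, lying; leave alone
- mug: white mug 80 mm across, 90 mm high; leave alone
- jar: glass jar 70 mm across, 110 mm high; leave alone
- mill: wooden pepper mill 140 mm high; leave alone
- spoon: wooden spoon 200 mm long; leave alone
Things that resemble listed ones, but are neither listed nor needed, are in the scene too. Leave any green or red look-alike of the lid alone.

How it is judged:
By the outcome, as a careful person would: the job done as asked, in the order asked, and still so for the second after the job is handed in, with the robot touching nothing.
Of plate_a, plate_b, plate_c only 1 to 3 are there at a start; the rules pass over those that are not, and their reading is None.
At some moment in a run one of grater_box, plate_a, plate_b, plate_c, lid may be knocked a few centimetres aside while the robot is not near it.
It also fails if it takes over 210 s, if anything falls off the work surface, if the arm or the gripper's body presses on something with over 40 N, if the wrist force passes 120 N, or if a joint passes its speed limit or range.

## Robot

A 7-joint arm with a two-finger parallel gripper is mounted at the origin on the work surface. World frame = base frame: x ahead of the robot, y to its left, z up, the work surface at z = 0. Lengths are in mm, angles in rad, forces in N, time in s.
With the tool pointing down it reaches from about 400 to 900 mm from the base axis. Payload 5.5 kg.
Tool frame: the origin (TCP) lies at the very end of the fingers, on their centre line; the grasp point (between the pads) lies 19 mm behind it; z points along the fingers, y is the line along which they close (so a half turn about z gives the same grasp; the last joint's range is limited). The gripper opens to 92 mm and grips with 3 to 60 N. Pads are 19 mm wide; open, the fingers measure 130 mm over their backs; the gripper's body (75 mm by 190 mm) begins 47 mm behind the grasp point.
Start: joints at [1.366, 0.501, -0.427, 1.55, 0.221, 1.138, -0.21], TCP at [293.132, -580.15, 226.729] pointing down, gripper open.
Joint ranges: [-2.88, 2.88], [-0.31, 2.03], [-1.54, 1.56], [0.2, 2.42], [-1.41, 4.55], [0.19, 2.02], [-2.57, 2.57]. Speed limits (rad/s): [2.57, 2.57, 3.14, 3.14, 3.14, 3.14, 3.14].

## Interface

Orientations are given as a rotation vector (axis times angle).
In Python, from rig import telemetry, camera, calibration, manip gives the robot as it stands. The module is installed in compiled form; this text tells all that it offers.
- The arm moves only by the tool play_rows, never from a script. Its argument "motion" is text: rows parted by semicolons, each of 5 numbers parted by spaces: the shift along the tool's x, y, z in mm, then the turn about the tool's z in rad, then the finger opening in mm, from 0 to 91.8. In form: tx ty tz spin jaw; .... A call has exactly 10 rows; each row is the pose to reach, as a shift and turn from the pose commanded when the call began, along the tool's axes at that moment; what a row does not reach only later rows make up. A row lasts 1/10 s, in which the tool goes at most 50 mm and 8.59 degrees, less where a joint would pass 70% of its speed; a pose out of reach is approached as far as the arm can. A call with a gripper value outside its range is refused whole. The fingers move at their own pace and stop on an object; "newtons" is the grip in N (left out, the last holds). Time passes only in rows, so rows that repeat a pose let the fingers close, or fill a call up. It gives the time, the measured TCP pose, the force, the opening and the grip force at its end, in the units of the state.
- telemetry.get_state(): the state, without advancing time (a new reading comes with each control period).
- camera(name): name is "scene" or "top" or "wrist"; returns the picture (480x640x3 uint8, red, green, blue); there is no depth.
- calibration(name): a dict with "camera_matrix" (3x3 intrinsics, pixels), "R" (3x3) and "t" (3): a world point X has camera coordinates R X + t. Camera axes: x right, y down, z forward; pixel columns grow to the right and rows downward; lengths in mm; the calibration is good to about 2 mm. A picture is of the moment at which its call begins: read the wrist's pose just before it. calibration takes no time and is no camera call; for the wrist camera it gives the pose at the moment of the call.
- manip.close_job(): hands the job in; it is judged then, once.
The state is a dict: "time": time; "joint_pos": joint angles; "qd": joint speeds; "effort": joint torques, N m; "eef_pos": TCP position; "eef_rot": TCP orientation; "contact_force": force on the tool from outside, world axes, zero at the start; "ft_torque": the same for the moment, N m; "grip_width": finger opening in mm; "grasp_force": force on a finger pad.
Only numpy, scipy, OpenCV 4.12 (cv2) and the standard library are available. Lean on these libraries where they do the work, as an engineer would, in place of code of your own. Each camera call takes 0.05 s, during which the arm holds its last target. There are 200 camera calls.

## Working session

There is one attempt and no reset: what is moved stays moved. The work goes in short steps, Python scripts to look and compute and a tool call to move; the robot and the scene stay as the last step left them, time stands still between calls to the robot, and variables do not carry over. Pictures are saved under pics/ and viewed, at most 14 in all, crops included, and the job is handed in when it is done.

Besides the shell and the picture viewer there is one more tool, called by a JSON object that holds its "api" and its "payload". play_rows: Moves the arm, as the interface text tells. Its arguments: {"type":"object","properties":{"motion":{"type":"string"},"newtons":{"type":"number"}},"required":["motion"]}

```bash
mkdir -p pics && python3 - <<'E'
from rig import telemetry,camera,calibration
import cv2
s=telemetry.get_state();print({k:(v if not hasattr(v,'round') else v) for k,v in s.items()})
for n in("scene","top"):
    im=camera(n);cv2.imwrite(f"pics/{n}0.png",im[:,:,::-1]);c=calibration(n);print(n,c)
E
```

```text
{'time': 0.0, 'joint_pos': array([ 1.366174  ,  0.5018103 , -0.42675671,  1.55144726,  0.220771  ,
        1.13831413, -0.21029543]), 'qd': array([ 1.24674479e-03, -7.31133379e-04, -2.89148589e-04,  8.04321339e-05,
       -4.93911534e-04,  2.08532210e-04,  4.96421689e-04]), 'effort': array([ 3.44346181e-04, -5.66598380e+01, -5.81567824e+00, -2.79110259e+01,
       -6.85461634e-02,  3.07826651e-02,  2.06033824e-04]), 'eef_pos': array([ 292.74350374, -579.55699832,  225.699994  ]), 'eef_rot': array([-3.05419016e+00, -7.27756824e-01,  6.06116690e-04]), 'contact_force': array([ 0.28208575, -0.79688245, -0.68993471]), 'ft_torque': array([-0.07654906, -0.0137474 , -0.03419312]), 'grasp_force': 0.0, 'grip_width': 91.65655312454444}
scene {'camera_matrix': array([[569.22772324,   0.        , 316.25357852],
       [  0.        , 569.22772324, 236.86802157],
       [  0.        ,   0.        ,   1.        ]]), 'R': array([[-0.49746675,  0.86732256,  0.01668544],
       [ 0.53880797,  0.3240019 , -0.77763021],
       [-0.67986234, -0.37785493, -0.62850048]]), 't': array([ 249.78513482, -216.32826505, 2061.88829502])}
top {'camera_matrix': array([[544.87024932,   0.        , 319.02223393],
       [  0.        , 544.87024932, 249.17580366],
       [  0.        ,   0.        ,   1.        ]]), 'R': array([[ 0.01927795, -0.99963845, -0.01874397],
       [-0.99756   , -0.01797292, -0.06746125],
       [ 0.06709998,  0.01999875, -0.99754581]]), 't': array([  39.48646577,  548.94065217, 1585.92416925])}
```

View pics/scene0.png

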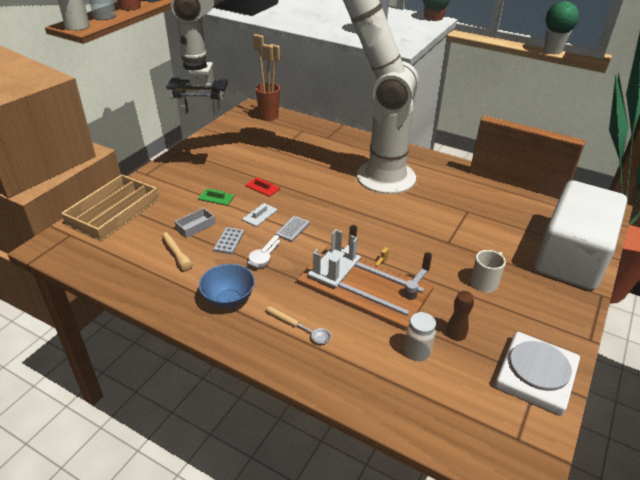

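View pics/top0.png

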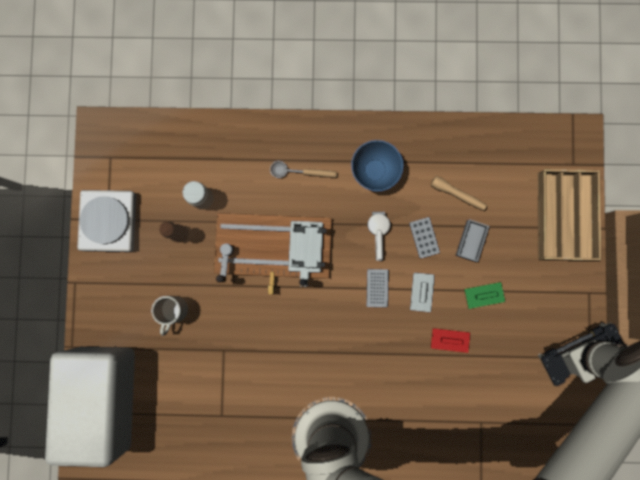

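The top view shows the stand around (273,246), carriage knob (305,283), clip (271,283) and lever knob (222,278). The box is at (473,241), with plates at (424,238) and (377,288). For the lid there are three candidates: (422,292) bare aluminium, (485,295) green and (450,340) red. The aluminium one fits, and the coloured ones are the look-alikes. I'll confirm with an enlarged crop.

```bash
python3 - <<'E'
import cv2,numpy as np
t=cv2.imread("pics/top0.png")[205:325,205:505];s=cv2.imread("pics/scene0.png")[175:315,165:455]
a=cv2.resize(t,(780,312),interpolation=cv2.INTER_CUBIC);b=cv2.resize(s,(594,287),interpolation=cv2.INTER_CUBIC)
o=np.zeros((599,780,3),np.uint8);o[:312]=a;o[312:,:594]=b;cv2.imwrite("pics/crop1.png",o)
E
```

```text
(no output)
```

View pics/crop1.png

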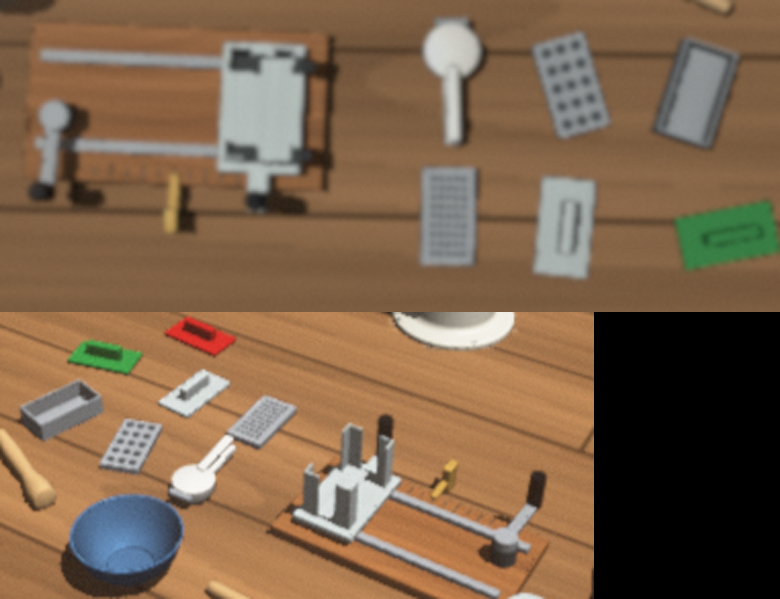

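The crop confirms one bare aluminium lid at crop (565,225), plus the large-hole plate_c at (570,83) and the fine-hole plate_b at (449,215). The empty box is at (697,92), and there is no third plate. Next I'll turn these pixels into positions.

```bash
cat > h.py <<'E'
import numpy as np,cv2
from scipy.spatial.transform import Rotation as Ro
from rig import telemetry,camera,calibration
def ray(c,uv,z):
    K,R,t=[np.array(c[k]) for k in("camera_matrix","R","t")]
    C=-R.T@t;d=R.T@np.linalg.solve(K,[*uv,1.]);return (C+d*(z-C[2])/d[2])[:2]
def proj(c,X):
    K,R,t=[np.array(c[k]) for k in("camera_matrix","R","t")]
    p=K@(R@np.array(X,float)+t);return p[:2]/p[2]
def go(x,y,z,yaw=None,s=None):
    "tool shift and spin to world target; yaw = direction (rad) of tool y in world, mod pi"
    s=s or telemetry.get_state();R=Ro.from_rotvec(s["eef_rot"]).as_matrix()
    d=R.T@(np.array([x,y,z])-s["eef_pos"]);sp=0
    if yaw is not None:
        cur=np.arctan2(R[1,1],R[0,1]);sp=-((yaw-cur+np.pi/2)%np.pi-np.pi/2)
    print("shift",d.round(1),"spin",round(sp,3),"q7",s["joint_pos"][6].round(2),"pos",s["eef_pos"].round(1),"F",s["contact_force"].round(1),"grip",round(s["grip_width"],1),round(s["grasp_force"],1),"t",s["time"]);return d,sp
def snap(n,name,scale=1,box=None):
    c=calibration(n);im=camera(n);cv2.imwrite(f"pics/{name}.png",im[:,:,::-1]);np.savez(f"pics/{name}.npz",**c);return im,c
E
python3 - <<'E'
from h import *
c=calibration("top");print("cam",-c["R"].T@c["t"])
f=lambda u,v:(205+u/2.6,205+v/2.6)
for n,u,v,z in[("box",697,92,32),("plc",570,83,12),("plb",449,216,12),("lid",566,227,8),("clip",172,203,45),("cknob",257,199,108),("lknob",42,189,108),("pivot",54,115,60),("sTL",35,25,20),("sTR",330,35,20),("sBR",325,190,20),("sBL",25,182,20),("squeezer",452,90,20)]:
    print(n,ray(c,f(u,v),z).round(1))
w=calibration("wrist");s=telemetry.get_state();R=Ro.from_rotvec(s["eef_rot"]).as_matrix()
print("wristcam in tool",R.T@(-w["R"].T@w["t"]-s["eef_pos"]),"\n",w["R"]@R,w["camera_matrix"][0])
print(R)
E
```

```text
cam [ 440.42454412   17.62175274 1619.80436657]
box [ 580.9 -398.2]
plc [ 590.4 -260. ]
plb [ 437.2 -124.7]
lid [ 427.3 -257.2]
clip [445.7 185.6]
cknob [451.5  88.3]
lknob [457.7 318.6]
pivot [540.3 317.4]
sTL [645.4 350. ]
sTR [639.6  13.3]
sBR [463.7  15.9]
sBL [466.3 355.7]
squeezer [ 579.4 -125.7]
wristcam in tool [  70.70363388   -0.16709739 -158.00656489] 
 [[-7.61866566e-05  9.99999609e-01 -8.80720466e-04]
 [-9.64422396e-01 -3.06308728e-04 -2.64365936e-01]
 [-2.64366102e-01  8.29245385e-04  9.64422043e-01]] [347.2288057    0.         322.58215394]
[[ 8.92553870e-01  4.50940148e-01 -7.56244783e-04]
 [ 4.50940778e-01 -8.92552400e-01  1.62087441e-03]
 [ 5.59292493e-05 -1.78773934e-03 -9.99998400e-01]]
```

```bash
python3 - <<'E'
from h import *
go(500,-240,260,np.pi/2)
E
```

```text
shift [ 338.1 -209.7  -33.8] spin 0.468 q7 -0.21 pos [ 292.8 -579.6  225.8] F [-1.7  0.1  0.6] grip 91.9 0.0 t 0.1
```

{"api": "play_rows", "payload": {"motion": "34 -21 -10 0.05 91; 76 -47 -20 0.12 91; 118 -73 -34 0.19 91; 160 -99 -34 0.26 91; 202 -125 -34 0.33 91; 244 -151 -34 0.4 91; 286 -177 -34 0.468 91; 320 -198 -34 0.468 91; 338 -210 -34 0.468 91; 338 -210 -34 0.468 91"}}

```text
time: 1.1
eef_pos: [502.1, -235.4, 260.7]
eef_rot: [-3.14, -0.011, -0.001]
contact_force: [-0.1, 0.3, -0.2]
grip_width: 91.2
grasp_force: 0.0
```

```bash
python3 - <<'E'
from h import *
snap("wrist","w1")
go(520,200,260,np.pi/2)
E
```

```text
shift [  21.  -438.2    0.7] spin 0.004 q7 -1.32 pos [ 500.7 -238.3  260.5] F [-0.1 -0.3 -0.6] grip 90.8 0.0 t 1.15
```

View pics/w1.png

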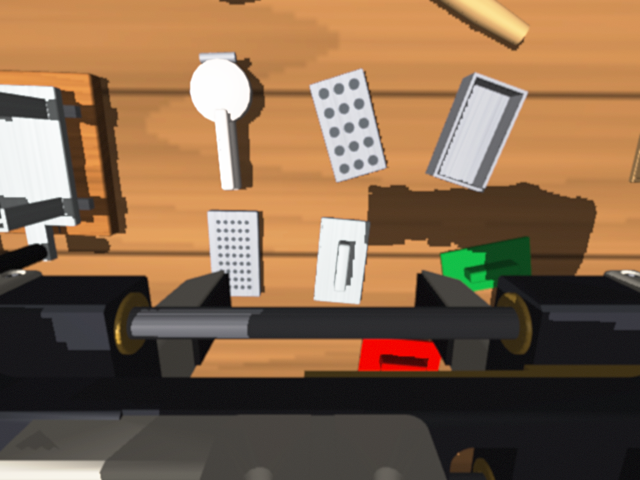

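The wrist view shows plate_c (348,125), plate_b (235,253), the lid (343,260) and the box (478,130), plus the squeezer (220,115). Everything is clear of obstruction. Next I'll look at the stand.

{"api": "play_rows", "payload": {"motion": "3 -45 0 0 91; 6 -95 0 0 91; 9 -145 0 0 91; 12 -195 0 0 91; 15 -245 0 0 91; 18 -295 0 0 91; 21 -345 0 0 91; 21 -395 0 0 91; 21 -438 0 0 91; 21 -438 0 0 91"}}

```text
time: 2.15
eef_pos: [519.9, 204.0, 261.0]
eef_rot: [-3.138, -0.012, 0.0]
contact_force: [-1.4, 0.3, 0.1]
grip_width: 90.6
grasp_force: 0.0
```

```bash
python3 - <<'E'
from h import *
telemetry.get_state();camera("wrist")
snap("wrist","w2")
go(458,319,200,np.pi/2)
E
```

```text
shift [ -63.1 -122.    60.2] spin 0.001 q7 -2.2 pos [521.3 197.1 260.2] F [ 0.1 -1.2 -0.1] grip 91.2 0.0 t 2.25
```

View pics/w2.png

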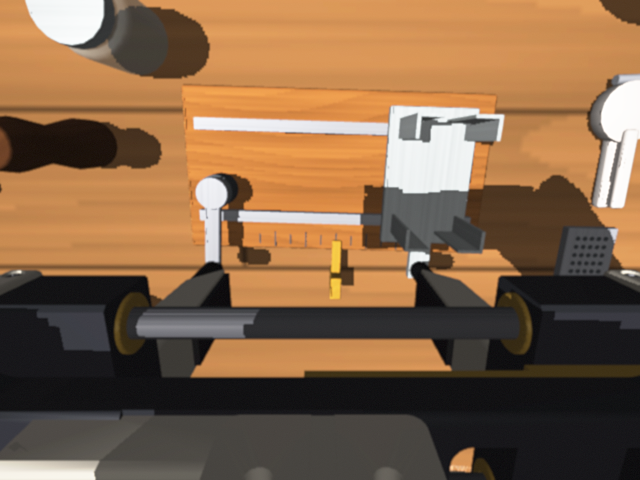

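The stand view shows the hub at (214,191), the clip at (336,270) and the carriage plate at (430,170); both knobs are hidden behind the fingers. Joint 7 is near its limit, so I'll spin about half a turn the other way and look again.

{"api": "play_rows", "payload": {"motion": "10 0 0 -0.145 91; 20 0 0 -0.29 91; 30 0 0 -0.435 91; 40 0 0 -0.58 91; 50 0 0 -0.725 91; 60 0 0 -0.87 91; 70 0 0 -1.015 91; 70 0 0 -1.16 91; 70 0 0 -1.305 91; 70 0 0 -1.45 91"}}

```text
time: 3.25
eef_pos: [592.2, 193.3, 259.8]
eef_rot: [2.35, 2.083, -0.004]
contact_force: [0.3, 0.4, 0.4]
grip_width: 90.5
grasp_force: 0.0
```

{"api": "play_rows", "payload": {"motion": "0 0 0 -0.145 91; 0 0 0 -0.29 91; 0 0 0 -0.435 91; 0 0 0 -0.58 91; 0 0 0 -0.725 91; 0 0 0 -0.87 91; 0 0 0 -1.015 91; 0 0 0 -1.16 91; 0 0 0 -1.305 91; 0 0 0 -1.45 91"}}

```text
time: 4.25
eef_pos: [592.2, 193.3, 259.6]
eef_rot: [-0.377, -3.118, 0.005]
contact_force: [-0.1, -0.2, -0.7]
grip_width: 90.8
grasp_force: 0.0
```

```bash
python3 - <<'E'
from h import *
camera("wrist")
snap("wrist","w3")
go(458,319,200,np.pi/2)
E
```

```text
shift [160.4  89.1  59.3] spin -0.245 q7 0.41 pos [592.  193.8 259.4] F [-0.6  0.1  0.2] grip 91.0 0.0 t 4.35
```

View pics/w3.png

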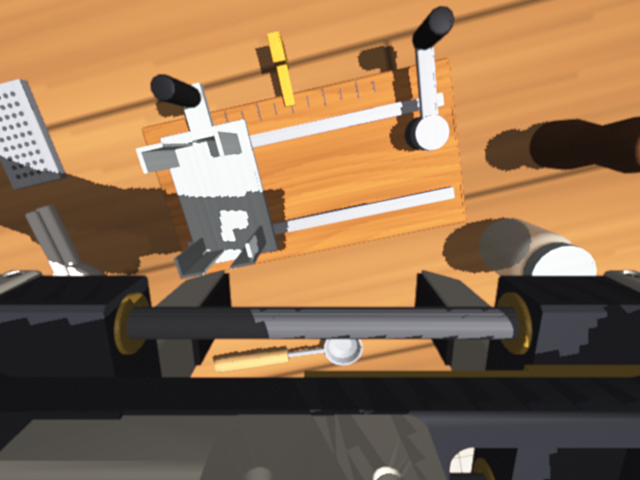

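```bash
cat >> h.py <<'E'
from scipy.optimize import minimize
def hullmask(c,pts):
    m=np.zeros((480*2,640*2),np.uint8);p=np.array([proj(c,q) for q in pts])*2+0.5
    cv2.fillConvexPoly(m,cv2.convexHull((p*16).astype(np.int32)),255,shift=4);return m
def fit(c,mask,gen,x0,scale):
    M=cv2.resize(mask,None,fx=2,fy=2,interpolation=cv2.INTER_NEAREST)>0
    def cost(x):
        h=hullmask(c,gen(x))>0;return 1-(h&M).sum()/max(1,(h|M).sum())
    best=None
    for k in(1,.3):
        x0=np.array(x0,float);S=np.vstack([x0]+[x0+k*np.eye(len(x0))[i]*scale[i] for i in range(len(x0))])
        r=minimize(cost,x0,method="Nelder-Mead",options=dict(initial_simplex=S,maxiter=200));x0=r.x
    return r.x,r.fun
def cyl(r,z0,z1):
    a=np.linspace(0,2*np.pi,24,endpoint=False)
    return lambda x:[(x[0]+r*np.cos(t),x[1]+r*np.sin(t),z) for z in(z0,z1) for t in a]
def boxg(L,W,z0,z1):
    def g(x):
        C,S=np.cos(x[2]),np.sin(x[2])
        return [(x[0]+C*a*L/2-S*b*W/2,x[1]+S*a*L/2+C*b*W/2,z) for z in(z0,z1) for a in(-1,1) for b in(-1,1)]
    return g
def region(m,box):
    o=np.zeros_like(m);u0,v0,u1,v1=box;o[v0:v1,u0:u1]=m[v0:v1,u0:u1];return o
E
python3 - <<'E'
from h import *
im=cv2.imread("pics/w3.png");c=dict(np.load("pics/w3.npz"))
hsv=cv2.cvtColor(im,cv2.COLOR_BGR2HSV)
dark=(im.max(2)<45).astype(np.uint8)*255
yel=cv2.inRange(hsv,(20,150,90),(32,255,255))
for n,m,g,x0,s in[("ck",region(dark,(148,70,201,110)),cyl(11,45,108),(450,88),(8,8)),("lk",region(dark,(408,0,460,52)),cyl(11,62,108),(457,319),(8,8)),("clip",region(yel,(262,25,300,110)),boxg(26,12,0,45),(446,186,0),(8,8,.2))]:
    print(n,m.sum()//255,fit(c,m,g,x0,s))
for n,uv,z in[("FL",(143,128),20),("FR",(447,59),20),("BR",(465,219),20),("hub",(431,132),66),("tongueL",(191,90),40)]:
    print(n,ray(c,uv,z).round(1))
R=ray(c,(452,188),25)-ray(c,(280,228),25);print("rail",R,np.arctan2(R[0],R[1]))
E
```

```text
ck 581 (array([454.52674169,  94.13115017]), np.float64(0.5271728068389986))
lk 484 (array([461.5372278, 310.9418135]), np.float64(0.5831346195534359))
clip 746 (array([4.58205114e+02, 1.84564602e+02, 6.41796156e-02]), np.float64(0.6195713479977439))
FL [463.3  20.4]
FR [472.3 353.5]
BR [646.3 350.1]
hub [538.6 312.9]
tongueL [443.   90.7]
rail [-1.56294461e-02  2.00864129e+02] -7.781103677695756e-05
```

```bash
python3 - <<'E'
from h import *
im=cv2.imread("pics/w3.png");c=dict(np.load("pics/w3.npz"))
S=4
def crop(u,v,w=90,h=70):
    o=cv2.resize(im[v:v+h,u:u+w],None,fx=S,fy=S,interpolation=cv2.INTER_NEAREST)
    for g,x,col in[(cyl(11,108,108.1),(454,91),(0,255,0)),(cyl(11,108,108.1),(458,315),(0,255,0)),(boxg(26,12,45,45.1),(446,185,0),(255,0,0)),(boxg(26,12,0,.1),(446,185,0),(255,255,0))]:
        p=cv2.convexHull(np.array([proj(c,q) for q in g(x)],np.float32))[:,0]
        cv2.polylines(o,[((p+.5-[u,v])*S).astype(int)],True,col,1)
    return o
a=np.hstack([crop(140,60),crop(245,20)]);b=np.hstack([crop(395,0),np.zeros((280,360,3),np.uint8)])
cv2.imwrite("pics/crop2.png",np.vstack([a,b]))
print(im[86,165],im[40,428],im[40,276],im[90,287])
E
```

```text
[55 50 51] [ 9 11 13] [ 81 226 253] [ 82 228 253]
```

View pics/crop2.png

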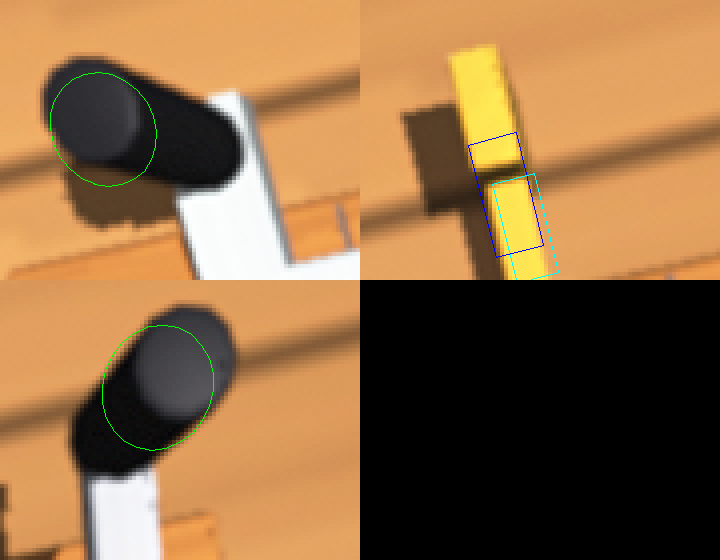

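The crop shows both knob-top discs clearly, the carriage knob at about (163,88) and the lever knob at about (439,21.5). The clip is an upright piece with its front edge at (273,32), plus a lower foot at (285,77).

```bash
python3 - <<'E'
from h import *
c=dict(np.load("pics/w3.npz"));c2=dict(np.load("pics/w2.npz"));t=calibration("top")
for n,uv,z in[("ck",(162.8,88.2),108),("lk",(438.8,21.6),108),("clipfront",(272.6,32.1),45),("clipfoot",(284.3,77),3),("clipfoot",(284.3,77),20)]: print(n,ray(c,uv,z).round(1))
for uv,z in[((335.5,294),45),((336,248),3),((336,248),20)]: print("w2 clip",ray(c2,uv,z).round(1))
# segment yellow in both
for n,cc in(("w2",c2),("w3",c)):
    im=cv2.imread(f"pics/{n}.png");m=cv2.inRange(cv2.cvtColor(im,cv2.COLOR_BGR2HSV),(20,140,80),(33,255,255))
    k,l,s,ce=cv2.connectedComponentsWithStats(m)
    for i in range(1,k):
        if s[i,4]>150: print(n,s[i],ce[i])
    print([proj(cc,(x,185.6,z)).round(1).tolist() for x,z in((433,45),(459,45),(459,0))])
# carriage floor edges w3 at z=40
for uv in((186,205),(266,190),(190,130),(247,118)): print(ray(c,uv,40).round(1))
go(459,316.5,200,np.pi/2)
E
```

```text
ck [450.7  90. ]
lk [455.4 319.3]
clipfront [413.3 185.5]
clipfoot [446.4 183.4]
clipfoot [449.6 184.5]
w2 clip [419.1 184.3]
w2 clip [462.3 182.8]
w2 clip [467.6 183.5]
w2 [331 241  10  33 248] [335.39112903 256.15322581]
w2 [330 277  11  22 183] [335.18579235 288.09289617]
w2 [522 303  10  49 176] [527.17045455 328.30113636]
w2 [115 304   8  47 163] [117.85889571 327.8404908 ]
[[334.6, 283.0], [334.9, 261.8], [333.7, 249.8]]
w3 [268  31  19  33 353] [275.97167139  46.55807365]
w3 [278  65  17  41 392] [285.85204082  85.07653061]
w3 [114 293  28  60 351] [123.05698006 318.42735043]
w3 [519 299  13  54 251] [526.24302789 327.90438247]
[[278.2, 54.1], [285.1, 82.2], [289.5, 88.9]]
[553.5  46.6]
[558.  136.9]
[479.5  77. ]
[482.  138.2]
shift [158.8  86.9  59.3] spin -0.245 q7 0.41 pos [592.  193.8 259.4] F [-0.6  0.1  0.2] grip 91.0 0.0 t 4.35
```

{"api": "play_rows", "payload": {"motion": "32 18 12 -0.05 91; 64 36 24 -0.1 91; 98 54 36 -0.15 91; 130 72 48 -0.2 91; 162 88.5 60 -0.245 91; 162 88.5 90 -0.245 91; 162 88.5 130 -0.245 91; 162 88.5 165 -0.245 91; 162 88.5 179 -0.245 91; 162 88.5 179 -0.245 91"}}

```text
time: 5.35
eef_pos: [454.9, 320.1, 79.9]
eef_rot: [-0.001, -3.139, 0.005]
contact_force: [0.2, 0.2, -0.3]
grip_width: 91.3
grasp_force: 0.0
```

{"api": "play_rows", "payload": {"motion": "0 0 0 0 91; 0 0 0 0 60; 0 0 0 0 40; 0 0 0 0 25; 0 0 0 0 18; 0 0 0 0 15; 0 0 0 0 15; 0 0 0 0 15; 0 0 0 0 15; 0 0 0 0 15", "newtons": 20}}

```text
time: 6.35
eef_pos: [455.0, 322.4, 81.7]
eef_rot: [0.005, -3.142, -0.0]
contact_force: [0.2, -1.0, -0.2]
grip_width: 23.8
grasp_force: 0.0
```

```bash
cat >> h.py <<'E'
def arc(P,r,a0,a1,n,s=None):
    "rows for knob moving on circle about P from angle a0 to a1, spinning along; tool frame of now, relative to now"
    s=s or telemetry.get_state();R=Ro.from_rotvec(s["eef_rot"]).as_matrix();A=np.linspace(a0,a1,n+1)
    k0=np.array([r*np.cos(a0),r*np.sin(a0),0])
    for a in A[1:]:
        d=R.T@(np.array([r*np.cos(a),r*np.sin(a),0])-k0);print(d.round(1),round(-(a-a0),3))
E
python3 - <<'E'
from h import *
go(456,319,80,np.pi/2)
arc((0,0),85,np.pi,np.pi-1.45,20)
E
```

```text
shift [-1.  -3.4  1.7] spin 0.003 q7 0.18 pos [455.  322.4  81.7] F [ 0.2 -1.  -0.2] grip 23.8 0.0 t 6.35
[-0.2  6.2 -0. ] 0.072
[-0.9 12.3 -0. ] 0.145
[-2.1 18.3 -0. ] 0.217
[-3.6 24.3 -0. ] 0.29
[-5.6 30.1 -0. ] 0.362
[-8.  35.8 -0. ] 0.435
[-10.8  41.3  -0. ] 0.507
[-14.1  46.5  -0. ] 0.58
[-17.6  51.6  -0. ] 0.652
[-21.6  56.3  -0. ] 0.725
[-25.8  60.7  -0. ] 0.797
[-30.4  64.9  -0. ] 0.87
[-35.3  68.7  -0. ] 0.942
[-40.4  72.1  -0. ] 1.015
[-45.7  75.1  -0. ] 1.088
[-51.3  77.8  -0. ] 1.16
[-57.1  80.   -0. ] 1.232
[-62.9  81.8  -0. ] 1.305
[-68.9  83.2  -0. ] 1.378
[-75.   84.1  -0. ] 1.45
```

{"api": "play_rows", "payload": {"motion": "0 0 0 0 15; -0.2 6.2 0 0.072 15; -0.9 12.3 0 0.145 15; -2.1 18.3 0 0.217 15; -3.6 24.3 0 0.29 15; -5.6 30.1 0 0.362 15; -8 35.8 0 0.435 15; -10.8 41.3 0 0.507 15; -15.8 49 0 0.617 15; -21.6 56.3 0 0.725 15"}}

```text
time: 7.35
eef_pos: [480.2, 376.0, 81.6]
eef_rot: [1.117, 2.93, -0.004]
contact_force: [7.3, -6.1, 0.8]
grip_width: 21.7
grasp_force: 20.0
```

{"api": "play_rows", "payload": {"motion": "-0.2 6.2 0 0.072 15; -0.9 12.3 0 0.145 15; -2.1 18.3 0 0.217 15; -3.6 24.3 0 0.29 15; -5.6 30.1 0 0.362 15; -8 35.8 0 0.435 15; -10.8 41.3 0 0.507 15; -14.1 46.5 0 0.58 15; -17.6 51.6 0 0.652 15; -21.6 56.3 0 0.725 15"}}

```text
time: 8.35
eef_pos: [531.7, 400.2, 81.4]
eef_rot: [2.083, 2.343, -0.013]
contact_force: [-14.8, -16.0, 15.5]
grip_width: 21.4
grasp_force: 20.0
```

{"api": "play_rows", "payload": {"motion": "0 0 0 0 15; 0 0 0 0 40; 0 0 0 0 70; 0 0 0 0 70; 0 0 0 0 70; 0 0 0 0 70; 0 0 -30 0 70; 0 0 -60 0 70; 0 0 -100 0 70; 0 0 -110 0 70"}}

```text
time: 9.35
eef_pos: [531.1, 409.3, 196.7]
eef_rot: [2.079, 2.355, 0.011]
contact_force: [0.2, 1.0, 0.7]
grip_width: 70.1
grasp_force: 0.0
```

```bash
python3 - <<'E'
from h import *
go(451,90,200,np.pi/2)
E
```

```text
shift [-306.9 -119.1   -5.3] spin -1.446 q7 -1.0 pos [531.1 409.3 196.7] F [0.2 1.  0.7] grip 70.1 0.0 t 9.35
```

{"api": "play_rows", "payload": {"motion": "-20 -8 0 -0.145 70; -55 -21 0 -0.29 70; -95 -37 0 -0.435 70; -135 -52 0 -0.58 70; -175 -68 0 -0.725 70; -215 -83 0 -0.87 70; -255 -99 0 -1.015 70; -290 -112 0 -1.16 70; -307 -119 0 -1.305 70; -307 -119 0 -1.446 70"}}

```text
time: 10.35
eef_pos: [449.2, 83.7, 190.9]
eef_rot: [0.001, -3.14, 0.003]
contact_force: [0.0, 0.4, 0.7]
grip_width: 70.2
grasp_force: 0.0
```

```bash
python3 - <<'E'
from h import *
snap("wrist","w4")
go(451,90,78,np.pi/2)
snap("top","t4")
E
```

```text
shift [ -1.6   4.8 113.1] spin 0.008 q7 0.68 pos [449.5  85.2 191.1] F [-0.1 -1.2 -0.5] grip 70.2 0.0 t 10.4
```

View pics/w4.png

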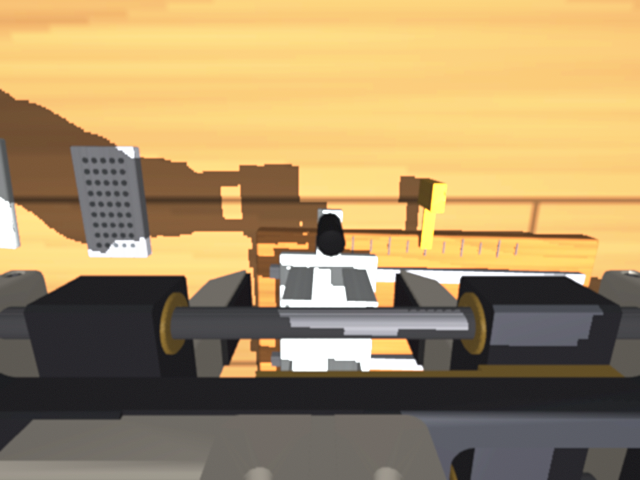

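The carriage knob top is at (331,240), centred between the fingers, with the clip at (433,200).

```bash
python3 - <<'E'
from h import *
c=dict(np.load("pics/w4.npz"));im=cv2.imread("pics/w4.png")
print("knob",ray(c,(331,240),108).round(1))
m=cv2.inRange(cv2.cvtColor(im,cv2.COLOR_BGR2HSV),(20,140,80),(33,255,255))
k,l,s,ce=cv2.connectedComponentsWithStats(region(m,(410,170,450,255)))
for i in range(1,k):
  if s[i,4]>30: print(s[i],ce[i].round(1))
for v in(183,190,197,204,210,216,225,235,245):
    r=im[v,405:460].astype(int);y=np.where((r[:,2]-r[:,0]>120)&(r[:,1]>130)&(abs(r[:,2]-r[:,1])<90))[0]+405
    print(v,y.min() if len(y) else 0,y.max() if len(y) else 0,im[v,np.arange(416,450,4)].tolist())
for uv,z in[((420,181),45),((443,184),45),((432,182.5),45),((427.5,247),3)]: print(uv,ray(c,uv,z).round(1))
a,b=ray(c,(262,232),20),ray(c,(590,239),20);print("front edge",a,b,np.arctan2(-(b-a)[0],(b-a)[1]))
print([proj(c,(x,184.5,z)).round(1).tolist() for x,z in((433,45),(459,45),(433,0),(459,0))])
E
```

```text
knob [446.5  89.4]
[422 180  10  13  57] [426.7 185.7]
[410 183  36  72 305] [420.7 230.8]
[419 193   9  15  33] [422.8 200.3]
[427 229  23  26 293] [438.6 245.8]
183 433 446 [[56, 88, 122], [38, 71, 95], [31, 68, 88], [30, 69, 88], [38, 83, 111], [72, 210, 255], [74, 213, 253], [102, 227, 253], [136, 221, 254]]
190 432 447 [[56, 89, 124], [33, 67, 87], [32, 68, 88], [32, 69, 88], [61, 170, 236], [128, 255, 255], [133, 255, 255], [131, 255, 255], [135, 221, 254]]
197 431 459 [[47, 70, 97], [32, 69, 89], [31, 68, 88], [32, 67, 87], [90, 246, 255], [128, 255, 255], [135, 255, 255], [134, 255, 255], [105, 173, 237]]
204 405 459 [[49, 76, 106], [47, 88, 121], [30, 67, 86], [32, 66, 86], [119, 255, 255], [128, 255, 255], [129, 255, 255], [116, 252, 255], [117, 191, 248]]
210 405 459 [[54, 83, 117], [137, 222, 255], [88, 226, 255], [75, 217, 255], [119, 255, 255], [126, 255, 255], [129, 255, 255], [131, 242, 255], [133, 220, 254]]
216 405 459 [[58, 89, 127], [137, 223, 254], [104, 255, 255], [127, 255, 255], [129, 255, 255], [135, 223, 254], [136, 221, 254], [136, 220, 254], [136, 220, 254]]
225 405 459 [[60, 93, 133], [137, 224, 254], [121, 255, 255], [126, 255, 255], [127, 255, 255], [130, 217, 253], [130, 218, 253], [129, 215, 253], [129, 215, 253]]
235 405 433 [[78, 151, 236], [41, 83, 121], [125, 255, 255], [124, 255, 255], [104, 254, 255], [66, 125, 202], [63, 121, 193], [60, 112, 179], [57, 105, 167]]
245 405 459 [[111, 216, 255], [63, 177, 237], [119, 254, 255], [120, 255, 255], [114, 231, 255], [113, 217, 255], [110, 216, 255], [159, 184, 231], [110, 217, 255]]
(420, 181) [410.9 167.8]
(443, 184) [413.5 188. ]
(432, 182.5) [412.2 178.3]
(427.5, 247) [483.6 192.2]
front edge [463.2862081   23.77123177] [470.05236884 345.50994427] -0.021026886942735436
[[437.1, 206.1], [434.6, 234.5], [423.0, 198.2], [421.1, 223.3]]
```

{"api": "play_rows", "payload": {"motion": "0 4.5 25 0 70; -1 4.5 60 0 70; -1 4.5 95 0 70; -1 4.5 113 0 70; -1 4.5 113 0 70; -1 4.5 113 0 40; -1 4.5 113 0 15; -1 4.5 113 0 15; -1 4.5 113 0 15; -1 4.5 113 0 15", "newtons": 20}}

```text
time: 11.45
eef_pos: [451.2, 91.8, 79.2]
eef_rot: [0.002, 3.141, -0.0]
contact_force: [0.0, 0.4, 0.1]
grip_width: 34.8
grasp_force: 0.0
```

{"api": "play_rows", "payload": {"motion": "0 0 0 0 15; 0 0 0 0 15; 0 0 0 0 15; 0 0 0 0 15; 0 0 0 0 15; 0 8 0 0 15; 0 16 0 0 15; 0 24 0 0 15; 0 32 0 0 15; 0 40 0 0 15"}}

```text
time: 12.45
eef_pos: [452.0, 130.3, 78.8]
eef_rot: [0.004, 3.14, -0.005]
contact_force: [1.8, -6.3, 3.9]
grip_width: 21.6
grasp_force: 20.0
```

{"api": "play_rows", "payload": {"motion": "0 8 0 0 15; 0 16 0 0 15; 0 24 0 0 15; 0 31 0 0 15; -0.5 37 0 0 15; -0.5 43 0 0 15; -0.5 48 0 0 15; -1 50 0 0 15; -1 52 0 0 15; -1 52 0 0 15"}}

```text
time: 13.45
eef_pos: [453.3, 182.7, 78.9]
eef_rot: [0.003, 3.14, -0.003]
contact_force: [3.2, -4.4, 2.8]
grip_width: 21.6
grasp_force: 20.0
```

```bash
python3 - <<'E'
from h import *
snap("wrist","w5")
go(452,184.5,79,np.pi/2)
c=dict(np.load("pics/w4.npz"));print(ray(c,(439.3,197),45),ray(c,(439.3,190),45),ray(c,(428,228),20))
E
```

```text
shift [ 1.3  1.8 -0.2] spin -0.002 q7 0.36 pos [453.3 182.7  78.9] F [ 3.2 -5.3  2.9] grip 21.4 20.0 t 13.5
[424.89461645 185.75217176] [418.74126004 185.20955113] [459.09611022 185.79473123]
```

View pics/w5.png

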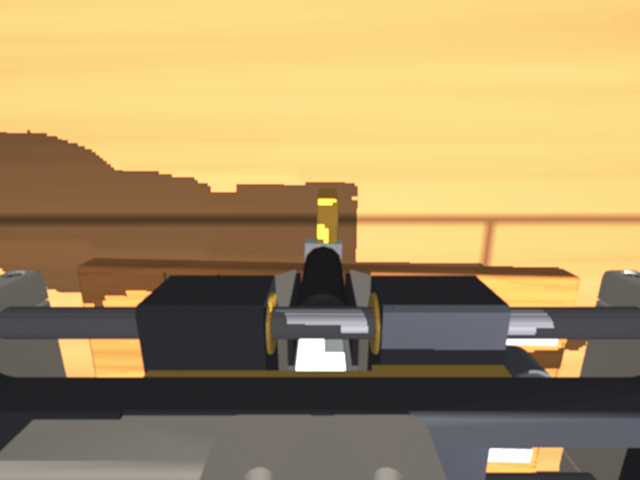

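The clip head spans about u 317–338 at row 200, and the knob sits at u≈323 between the fingers.

```bash
python3 - <<'E'
from h import *
c=dict(np.load("pics/w5.npz"));im=cv2.imread("pics/w5.png").astype(int)
for v in(195,200,205,210,218,225,232,238):
    r=im[v,300:350];y=np.where((r[:,1]>1.9*r[:,0]+20)&(r[:,1]>.75*r[:,2]))[0]+300
    if len(y): print(v,y.min(),y.max(),[ray(c,((y.min()+y.max())/2,v),z).round(1).tolist() for z in(20,45)])
for v in(255,265,275,285):
    y=np.where(im[v,290:360].max(1)<40)[0]+290;print(v,y.min(),y.max(),ray(c,((y.min()+y.max())/2,v),100).round(1))
print([proj(c,(440,y,45)).round(1).tolist() for y in(180,184,188)], proj(c,(453,182.7,108)))
E
```

```text
200 318 336 [[417.9, 185.3], [413.7, 185.1]]
205 319 336 [[421.1, 185.6], [416.6, 185.3]]
210 319 336 [[424.3, 185.6], [419.4, 185.3]]
218 318 336 [[429.5, 185.3], [424.0, 185.1]]
225 317 336 [[434.1, 185.0], [428.1, 184.8]]
232 317 335 [[438.7, 184.7], [432.2, 184.5]]
238 317 335 [[442.7, 184.7], [435.7, 184.5]]
255 309 337 [427.6 182.9]
265 305 340 [432.  182.7]
275 297 348 [436.5 182.7]
285 295 350 [441.  182.7]
[[318.2, 245.2], [325.1, 245.2], [332.1, 245.2]] [322.58163837 319.73569579]
```

{"api": "play_rows", "payload": {"motion": "0 0.5 0 0 15; 0 1 0 0 15; 0 1.5 0 0 15; 0 1.8 0 0 15; 0 1.8 0 0 15; 0 1.8 0 0 15; 0 1.8 0 0 15; 0 1.8 0 0 15; 0 1.8 0 0 15; 0 1.8 0 0 15"}}

```text
time: 14.5
eef_pos: [453.4, 184.0, 78.9]
eef_rot: [0.004, 3.14, -0.004]
contact_force: [3.3, -6.5, 4.5]
grip_width: 21.4
grasp_force: 20.0
```

{"api": "play_rows", "payload": {"motion": "0 0 0 0 40; 0 0 0 0 60; 0 0 0 0 60; 0 0 0 0 60; 0 0 0 0 60; 0 0 0 0 60; 0 0 0 0 60; 0 0 -40 0 60; 0 0 -80 0 60; 0 0 -110 0 60"}}

```text
time: 15.5
eef_pos: [452.0, 186.3, 190.7]
eef_rot: [0.0, 3.141, 0.001]
contact_force: [1.1, 0.3, -0.4]
grip_width: 60.3
grasp_force: 0.0
```

```bash
python3 - <<'E'
from h import *
camera("wrist");snap("wrist","w6");im,_=snap("top","t6")
go(531,401,200,np.pi/2-1.45)
c=dict(np.load("pics/w6.npz"));im=cv2.imread("pics/w6.png").astype(int)
for v in range(150,245,8):
    r=im[v,290:360];y=np.where((r[:,1]>1.9*r[:,0]+20)&(r[:,1]>.75*r[:,2]))[0]+290
    k=np.where(r.max(1)<75)[0]+290
    print(v,(y.min(),y.max(),len(y),ray(c,((y.min()+y.max())/2,v),45).round(1)) if len(y)>4 else "",(k.min(),k.max(),len(k),ray(c,((k.min()+k.max())/2,v),100).round(1)) if len(k)>4 else "")
E
```

```text
shift [-77.7 214.9  -9.2] spin 1.449 q7 0.49 pos [453.1 186.2 190.3] F [ 0.1 -0.  -0.7] grip 59.7 0.0 t 15.65
150  
158  
166  
174  
182 (np.int64(314), np.int64(325), 12, array([418. , 185.4])) 
190 (np.int64(314), np.int64(326), 13, array([425.1, 185.8])) 
198 (np.int64(314), np.int64(325), 12, array([432.2, 185.3])) 
206  
214  (np.int64(308), np.int64(326), 19, array([435.1, 183.9]))
222  (np.int64(306), np.int64(328), 23, array([441.2, 183.8]))
230  (np.int64(304), np.int64(329), 26, array([447.4, 183.4]))
238  (np.int64(302), np.int64(329), 28, array([453.6, 182.6]))
```

View pics/w6.png

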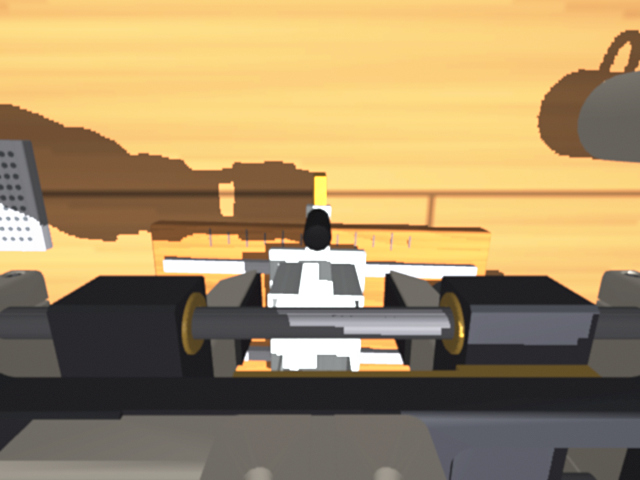

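Knob (317.5,233) and clip (320,190) are lined up to within about 1 mm. Next I'll close the lever.

{"api": "play_rows", "payload": {"motion": "0 0 -9 0.145 70; -5 15 -9 0.29 70; -15 45 -9 0.435 70; -26 75 -9 0.58 70; -38 105 -9 0.725 70; -49 135 -9 0.87 70; -60 165 -9 1.015 70; -70 195 -9 1.16 70; -77.5 215 -9 1.305 70; -77.5 215 -9 1.449 70"}}

```text
time: 16.65
eef_pos: [528.3, 403.8, 195.8]
eef_rot: [-2.085, -2.348, 0.001]
contact_force: [-0.6, -0.9, -1.0]
grip_width: 70.1
grasp_force: 0.0
```

```bash
python3 - <<'E'
from h import *
snap("wrist","w7");go(531,401,79,np.pi/2-1.45)
c=dict(np.load("pics/w7.npz"));print(proj(c,(531,401,108)),proj(c,(531,401,60)))
E
```

```text
shift [ -1.6   2.7 116.9] spin -0.01 q7 -0.98 pos [528.3 402.3 195.9] F [-0.  -0.4  0.6] grip 70.1 0.0 t 16.7
[326.32761937 244.98495807] [325.87537721 229.15449873]
```

View pics/w7.png

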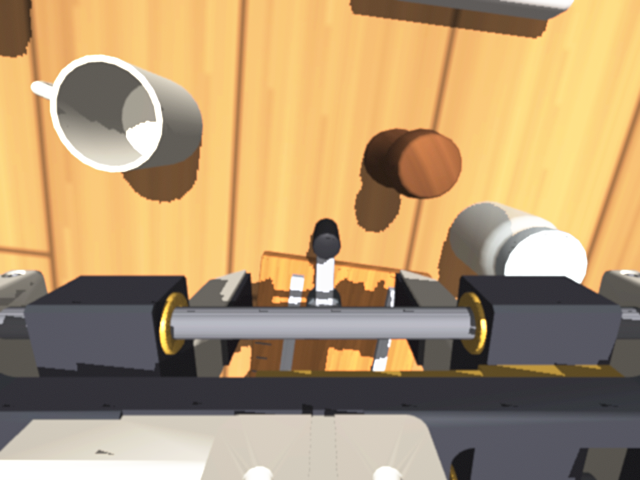

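The lever knob top is at (326,245), exactly where predicted, and the mill and jar are clear.

{"api": "play_rows", "payload": {"motion": "-1.5 2.7 40 0 70; -1.5 2.7 80 0 70; -1.5 2.7 110 0 60; -1.5 2.7 117 0 40; -1.5 2.7 117 0 15; -1.5 2.7 117 0 15; -1.5 2.7 117 0 15; -1.5 2.7 117 0 15; -1.5 2.7 117 0 15; -1.5 2.7 117 0 15", "newtons": 20}}

```text
time: 17.7
eef_pos: [531.4, 400.0, 82.2]
eef_rot: [-2.082, -2.352, 0.0]
contact_force: [-4.2, -2.5, 5.3]
grip_width: 21.2
grasp_force: 20.0
```

```bash
python3 - <<'E'
from h import *
go(531,401,79,np.pi/2-1.45)
arc((0,0),85,np.pi-1.45,np.pi-.725,9);arc((0,0),85,np.pi-1.45,np.pi-.695,10)
E
```

```text
shift [ 1.  -0.3  3.2] spin 0.001 q7 -1.04 pos [531.4 400.   82.2] F [-4.2 -2.5  5.3] grip 21.2 20.0 t 17.7
[-0.3 -6.8  0. ] -0.081
[ -1.1 -13.6   0. ] -0.161
[ -2.4 -20.3   0. ] -0.242
[ -4.3 -26.9   0. ] -0.322
[ -6.8 -33.3   0. ] -0.403
[ -9.7 -39.5   0. ] -0.483
[-13.1 -45.4   0. ] -0.564
[-17.  -51.1   0. ] -0.644
[-21.3 -56.4   0. ] -0.725
[-0.2 -6.4  0. ] -0.076
[ -1.  -12.8   0. ] -0.151
[ -2.2 -19.1   0. ] -0.226
[ -3.8 -25.3   0. ] -0.302
[ -6.  -31.3   0. ] -0.378
[ -8.5 -37.2   0. ] -0.453
[-11.6 -42.9   0. ] -0.528
[-15.  -48.3   0. ] -0.604
[-18.8 -53.4   0. ] -0.68
[-23.  -58.3   0. ] -0.755
```

{"api": "play_rows", "payload": {"motion": "-0.2 -6.4 0 -0.076 15; -1 -12.8 0 -0.151 15; -2.2 -19.1 0 -0.226 15; -3.8 -25.3 0 -0.302 15; -6 -31.3 0 -0.378 15; -8.5 -37.2 0 -0.453 15; -11.6 -42.9 0 -0.528 15; -15 -48.3 0 -0.604 15; -18.8 -53.4 0 -0.68 15; -23 -58.3 0 -0.755 15"}}

```text
time: 18.7
eef_pos: [476.0, 371.8, 82.2]
eef_rot: [-1.062, -2.955, -0.005]
contact_force: [-3.9, 3.8, 1.9]
grip_width: 21.3
grasp_force: 20.0
```

{"api": "play_rows", "payload": {"motion": "-0.2 -6.4 0 -0.076 15; -1 -12.8 0 -0.151 15; -2.2 -19.1 0 -0.226 15; -3.8 -25.3 0 -0.302 15; -6 -31.3 0 -0.378 15; -8.5 -37.2 0 -0.453 15; -11.6 -42.9 0 -0.528 15; -15 -48.3 0 -0.604 15; -18.8 -53.4 0 -0.68 15; -23 -58.3 0 -0.755 15"}}

```text
time: 19.7
eef_pos: [455.2, 317.1, 82.5]
eef_rot: [0.106, -3.139, -0.021]
contact_force: [-2.5, 28.0, -19.2]
grip_width: 21.6
grasp_force: 20.0
```

{"api": "play_rows", "payload": {"motion": "0 0 0 0 15; 0 0 0 0 15; 0 0 0 0 40; 0 0 0 0 70; 0 0 0 0 70; 0 0 0 0 70; 0 0 0 0 70; 0 0 -30 0 70; 0 0 -70 0 70; 0 0 -110 0 70"}}

```text
time: 20.7
eef_pos: [457.5, 309.4, 191.6]
eef_rot: [0.094, -3.139, 0.001]
contact_force: [0.3, -0.1, 0.4]
grip_width: 69.9
grasp_force: 0.0
```

```bash
python3 - <<'E'
from h import *
camera("wrist");snap("wrist","w8");snap("top","t8");go(500,-240,260,np.pi/2)
E
```

```text
shift [  -8.4 -552.4  -67.6] spin 0.059 q7 0.37 pos [459.2 311.  193.4] F [ 0.2  0.4 -0.5] grip 70.3 0.0 t 20.85
```

View pics/w8.png

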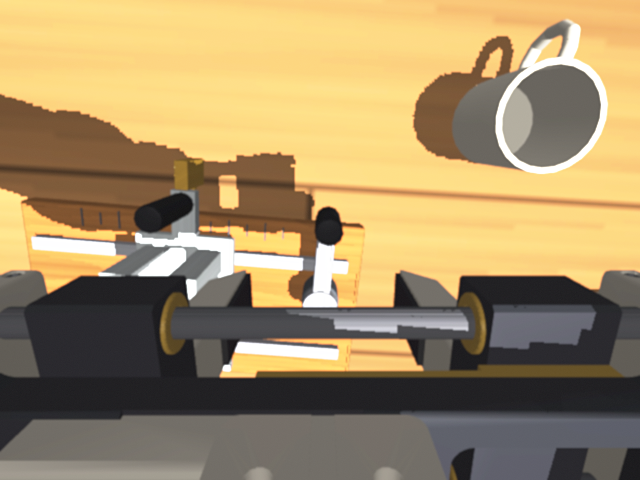

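The lever was held against its stop at 28 N, and the view shows it pointing to -x at (327,220), so it is closed. The carriage knob and clip are still aligned. Now on to the parts.

{"api": "play_rows", "payload": {"motion": "-8 -40 -20 0 91; -18 -88 -40 0 91; -30 -136 -60 0 91; -42 -184 -68 0 91; -55 -232 -68 0 91; -70 -280 -68 0 91; -85 -328 -68 0 91; -100 -376 -68 0 91; -115 -424 -68 0 91; -130 -472 -68 0 91"}}

```text
time: 21.85
eef_pos: [612.9, -149.3, 257.1]
eef_rot: [0.093, -3.138, 0.001]
contact_force: [1.2, 0.0, 0.5]
grip_width: 90.9
grasp_force: 0.0
```

```bash
python3 - <<'E'
from h import *
go(640,-330,260,np.pi/2)
E
```

```text
shift [ -16.3 -182.    -2.8] spin 0.059 q7 1.23 pos [ 612.9 -149.3  257.1] F [1.2 0.  0.5] grip 90.9 0.0 t 21.85
```

{"api": "play_rows", "payload": {"motion": "-2 -30 -2 0.03 91; -6 -75 -3 0.059 91; -10 -120 -3 0.059 91; -14 -155 -3 0.059 91; -16 -175 -3 0.059 91; -16 -182 -3 0.059 91; -16 -182 -3 0.059 91; -16 -182 -3 0.059 91; -16 -182 -3 0.059 91; -16 -182 -3 0.059 91"}}

```text
time: 22.85
eef_pos: [640.4, -325.4, 262.1]
eef_rot: [-0.006, 3.141, -0.0]
contact_force: [-0.1, 0.2, -0.8]
grip_width: 90.8
grasp_force: 0.0
```

```bash
python3 - <<'E'
from h import *
snap("wrist","w9");go(581,-398,120,np.pi/2)
c=dict(np.load("pics/w9.npz"))
E
```

```text
shift [ 59.6 -71.9 142.1] spin 0.003 q7 1.48 pos [ 640.4 -325.8  262.1] F [-0.4 -0.2  0.4] grip 91.1 0.0 t 22.9
```

View pics/w9.png

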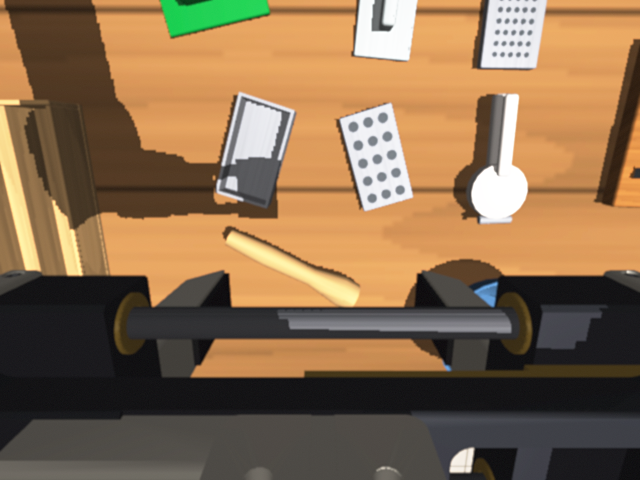

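The box is at (256,150), plate_c at (376,157), and the pestle nearby at (290,265). I'll fit their poses by silhouette.

```bash
cat >> h.py <<'E'
def part(name,reg,x0,h,c=None,sat=75):
    c=c or dict(np.load(f"pics/{name}.npz"));im=cv2.imread(f"pics/{name}.png");hsv=cv2.cvtColor(im,cv2.COLOR_BGR2HSV)
    m=region((hsv[:,:,1]<sat).astype(np.uint8)*255,reg)
    k,l,s,_=cv2.connectedComponentsWithStats(m);i=1+s[1:,4].argmax();m=(l==i).astype(np.uint8)*255
    ct=cv2.findContours(m,0,2)[0];cv2.drawContours(m,ct,-1,255,-1)
    x,f=fit(c,m,boxg(110,60,0,h),x0,(8,8,.15));print(name,"pose",x.round(3),"1-IoU",round(f,3),"area",s[i,4]);return x
E
python3 - <<'E'
from h import *
part("w9",(205,85,305,215),(581,-398,-.29),32)
part("w9",(330,95,420,220),(590,-260,.25),12)
E
```

```text
w9 pose [ 5.80715e+02 -4.02413e+02 -3.04000e-01] 1-IoU 0.017 area 6150
w9 pose [ 5.88075e+02 -2.63960e+02  2.92000e-01] 1-IoU 0.015 area 5302
```

```bash
python3 - <<'E'
from h import *
go(580.7,-402.4,12,np.pi/2-.304)
E
```

```text
shift [ 60.  -76.3 250.1] spin 0.307 q7 1.48 pos [ 640.4 -325.8  262.1] F [-0.4 -0.2  0.4] grip 91.1 0.0 t 22.9
```

{"api": "play_rows", "payload": {"motion": "18 -23 40 0.08 91; 38 -48 80 0.16 91; 60 -76 120 0.24 91; 60 -76 155 0.307 91; 60 -76 185 0.307 91; 60 -76 215 0.307 91; 60 -76 238 0.307 91; 60 -76 250 0.307 91; 60 -76 250 0.307 91; 60 -76 250 0.307 75", "newtons": 20}}

```text
time: 23.9
eef_pos: [581.2, -403.0, 12.9]
eef_rot: [0.478, 3.104, -0.0]
contact_force: [-0.3, -0.4, 0.9]
grip_width: 86.8
grasp_force: 0.0
```

{"api": "play_rows", "payload": {"motion": "0 0 0 0 50; 0 0 0 0 50; 0 0 0 0 50; 0 0 0 0 50; 0 0 0 0 50; 0 0 -20 0 50; 0 0 -60 0 50; 0 0 -105 0 50; 0 0 -150 0 50; 0 0 -190 0 50"}}

```text
time: 24.9
eef_pos: [580.1, -403.0, 204.9]
eef_rot: [0.478, 3.104, -0.001]
contact_force: [0.2, -0.0, -2.1]
grip_width: 60.0
grasp_force: 20.0
```

```bash
python3 - <<'E'
from h import *
go(556,184,220,np.pi/2-.02)
E
```

```text
shift [199.5 552.6 -15.4] spin -0.285 q7 1.28 pos [ 580.1 -403.   204.9] F [ 0.2 -0.  -2.1] grip 60.0 20.0 t 24.9
```

Box gripped at exactly 60.0 mm and lifted. I'll carry it to just beyond the nest so the wrist camera can see the nest before placing.

{"api": "play_rows", "payload": {"motion": "3 25 -5 -0.03 50; 7 65 -15 -0.06 50; 12 110 -25 -0.1 50; 18 157 -35 -0.14 50; 24 204 -45 -0.18 50; 30 251 -45 -0.22 50; 35 298 -45 -0.26 50; 41 345 -45 -0.285 50; 47 392 -45 -0.285 50; 52 439 -45 -0.285 50"}}

```text
time: 25.9
eef_pos: [661.9, 33.4, 246.5]
eef_rot: [-0.031, -3.14, 0.001]
contact_force: [1.1, 0.5, -2.1]
grip_width: 59.9
grasp_force: 20.0
```

```bash
python3 - <<'E'
from h import *
go(690,182,250,np.pi/2-.02)
E
```

```text
shift [-25.2 149.2  -3.6] spin 0.001 q7 0.9 pos [661.9  33.4 246.5] F [ 1.1  0.5 -2.1] grip 59.9 20.0 t 25.9
```

{"api": "play_rows", "payload": {"motion": "-5 30 0 0 50; -12 70 -3 0 50; -20 110 -3 0 50; -25 135 -3 0 50; -25 145 -3 0 50; -25 149 -3 0 50; -25 149 -3 0 50; -25 149 -3 0 50; -25 149 -3 0 50; -25 149 -3 0 50"}}

```text
time: 26.9
eef_pos: [691.3, 177.9, 249.7]
eef_rot: [0.036, 3.141, -0.001]
contact_force: [-0.2, -0.2, -1.8]
grip_width: 59.9
grasp_force: 20.0
```

```bash
cat >> h.py <<'E'
def nestlines(x,y,yaw):
    "L corner outlines at z=112 and z=40 (inner/outer)"
    C,S=np.cos(yaw),np.sin(yaw);out=[]
    for a in(-1,1):
        for b in(-1,1):
            P=[(61,36),(40,36),(40,33),(58,33),(58,18),(61,18)]
            out.append([(x+C*a*p-S*b*q,y+S*a*p+C*b*q) for p,q in P])
    return out
E
python3 - <<'E'
from h import *
im,c=snap("wrist","w10");go(556,182,250,np.pi/2-.02)
im=im[:,:,::-1].copy()
u0,v0,u1,v1=200,90,470,290;S=2.9
p=np.array([proj(c,(x,y,112)) for x in(495,617) for y in(140,220)]);print(p.round())
cx,cy=proj(c,(556,182,80));u0,v0=int(cx-136),int(cy-100)
u0,v0=max(0,u0),max(0,v0);o=cv2.resize(im[v0:v0+200,u0:u0+270],(783,580),interpolation=cv2.INTER_CUBIC)
for L in nestlines(556,182,-.02):
    q=np.array([proj(c,(*p,112)) for p in L]);cv2.polylines(o,[((q+.5-[u0,v0])*S).astype(int)],True,(0,0,255),1)
cv2.imwrite("pics/nest.png",o);print(u0,v0)
E
```

```text
shift [135.2   0.7  -0.3] spin -0.003 q7 0.74 pos [691.2 178.3 249.7] F [-0.5 -0.4 -1.7] grip 59.9 20.0 t 26.95
[[265. -36.]
 [375. -39.]
 [275. 139.]
 [372. 136.]]
188 0
```

View pics/nest.png

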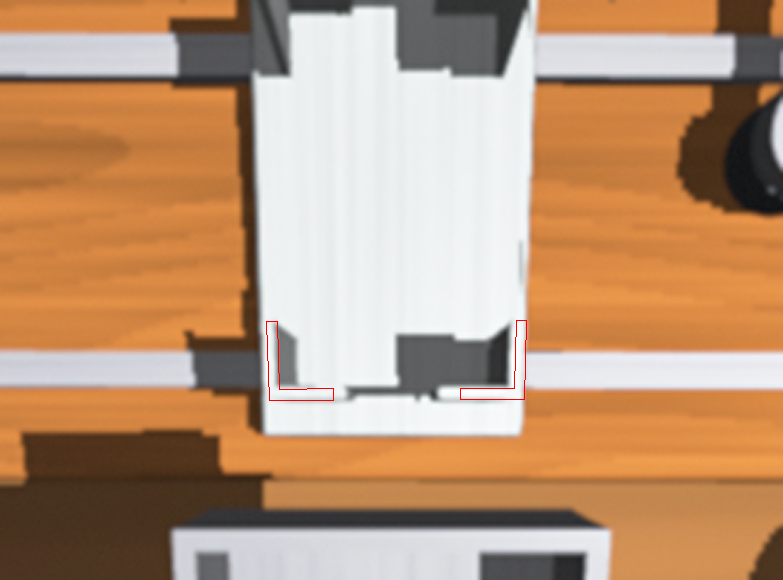

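The nest view shows the model overlay within about 1 mm; the inner edges are at crop u 278 and 511 against the predicted 278 and 515. The nest is therefore at about (556,181.5) with yaw about −0.022.

```bash
python3 - <<'E'
from h import *
c=dict(np.load("pics/w10.npz"))
for u in(250,322,395):print(ray(c,(188+(172+610)/2/2.9-.5 if u==322 else u,527.5/2.9-.5),269.7))
go(556,181.5,128,np.pi/2-.022)
E
```

```text
[634.75852447 150.44965931]
[635.41200161 179.01635136]
[636.06816017 207.70026154]
shift [135.2   0.2 121.7] spin -0.001 q7 0.74 pos [691.2 178.3 249.7] F [-0.5 -0.4 -1.7] grip 59.9 20.0 t 26.95
```

{"api": "play_rows", "payload": {"motion": "20 0 0 0 50; 60 0 10 0 50; 100 0 40 0 50; 125 0 75 0 50; 133 0 105 0 50; 135 0 122 0 50; 135 0 122 0 50; 135 0 122 0 50; 135 0 122 0 50; 135 0 122 0 50"}}

```text
time: 27.95
eef_pos: [557.2, 183.1, 129.2]
eef_rot: [0.034, 3.139, 0.002]
contact_force: [0.3, -0.6, -1.8]
grip_width: 59.8
grasp_force: 20.0
```

```bash
python3 - <<'E'
from h import *
go(556.3,181.5,53,np.pi/2-.022)
E
```

```text
shift [ 1.1 -1.7 76.2] spin 0.001 q7 0.51 pos [557.2 183.1 129.2] F [ 0.3 -0.6 -1.8] grip 59.8 20.0 t 27.95
```

{"api": "play_rows", "payload": {"motion": "1 -1.5 0 0 50; 1 -1.5 10 0 50; 1 -1.5 20 0 50; 1 -1.5 30 0 50; 1 -1.5 40 0 50; 1 -1.5 50 0 50; 1 -1.5 60 0 50; 1 -1.5 68 0 50; 1 -1.5 74 0 50; 1 -1.5 76 0 50"}}

```text
time: 28.95
eef_pos: [554.7, 180.9, 52.3]
eef_rot: [-0.032, -3.141, 0.002]
contact_force: [-5.9, -5.8, 17.6]
grip_width: 59.6
grasp_force: 20.0
```

```bash
python3 - <<'E'
from h import *
go(556.3,181.5,53,np.pi/2-.022)
E
```

```text
shift [-1.6  0.6 -0.7] spin 0.001 q7 0.45 pos [554.7 180.9  52.3] F [-5.9 -5.8 17.6] grip 59.6 20.0 t 28.95
```

Contact at z=52.3 with 17.6 N up means the box is seated. Releasing and retreating.

{"api": "play_rows", "payload": {"motion": "0 0 -1 0 70; 0 0 -1 0 85; 0 0 -1 0 85; 0 0 -1 0 85; 0 0 -1 0 85; 0 0 -25 0 85; 0 0 -65 0 85; 0 0 -110 0 85; 0 0 -155 0 85; 0 0 -200 0 91"}}

```text
time: 29.95
eef_pos: [554.6, 180.9, 253.5]
eef_rot: [-0.032, -3.141, -0.0]
contact_force: [0.5, -0.4, -0.2]
grip_width: 88.6
grasp_force: 0.0
```

```bash
python3 - <<'E'
from h import *
go(640,-100,260,np.pi/2)
E
```

```text
shift [ -91.1 -279.1   -6.5] spin -0.02 q7 0.6 pos [554.6 180.9 253.5] F [ 0.5 -0.4 -0.2] grip 88.6 0.0 t 29.95
```

{"api": "play_rows", "payload": {"motion": "-8 -35 -6 0 91; -17 -80 -6 0 91; -26 -127 -6 0 91; -35 -175 -6 0 91; -44 -223 -6 0 91; -53 -271 -6 0 91; -62 -319 -6 0 91; -70 -355 -6 0 91; -73 -379 -6 0 91; -73 -379 -6 0 91"}}

```text
time: 30.95
eef_pos: [619.8, -205.2, 256.6]
eef_rot: [-0.046, -3.14, 0.001]
contact_force: [-0.1, -0.2, -0.5]
grip_width: 90.8
grasp_force: 0.0
```

```bash
python3 - <<'E'
from h import *
camera("wrist");im,c=snap("wrist","w11");snap("top","t11")
def reg(x,y,m=95):
    u,v=proj(c,(x,y,5));return (max(0,int(u-m)),max(0,int(v-m)),int(min(640,u+m)),int(min(268,v+m)))
pc=part("w11",reg(588,-264),(588,-264,.29),12)
part("w11",reg(437,-125,80),(437,-125,0),12)
part("w11",reg(427,-257,80),(427,-257,0),8)
go(pc[0],pc[1],3,np.pi/2+pc[2])
E
```

```text
w11 pose [ 5.88129e+02 -2.63973e+02  2.94000e-01] 1-IoU 0.018 area 5146
w11 pose [ 4.35823e+02 -1.26386e+02 -3.00000e-03] 1-IoU 0.009 area 5087
w11 pose [ 4.26221e+02 -2.58601e+02 -9.00000e-02] 1-IoU 0.008 area 4650
shift [ 30.4 -66.6 254.7] spin -0.313 q7 1.23 pos [ 619.8 -198.2  257.8] F [ 0.6  0.7 -0.2] grip 91.2 0.0 t 31.1
```

{"api": "play_rows", "payload": {"motion": "10 -22 40 -0.08 91; 20 -44 80 -0.16 91; 30.4 -66.6 120 -0.24 91; 30.4 -66.6 155 -0.313 91; 30.4 -66.6 190 -0.313 91; 30.4 -66.6 220 -0.313 91; 30.4 -66.6 242 -0.313 91; 30.4 -66.6 253 -0.313 91; 30.4 -66.6 254 -0.313 91; 30.4 -66.6 254 -0.313 75", "newtons": 25}}

```text
time: 32.1
eef_pos: [589.2, -265.0, 4.9]
eef_rot: [-0.458, 3.106, -0.001]
contact_force: [0.1, 0.2, 0.7]
grip_width: 86.9
grasp_force: 0.0
```

{"api": "play_rows", "payload": {"motion": "0 0 0 0 50; 0 0 0 0 50; 0 0 0 0 50; 0 0 0 0 50; 0 0 0 0 50; 0 0 -20 0 50; 0 0 -60 0 50; 0 0 -105 0 50; 0 0 -150 0 50; 0 0 -200 0 50"}}

```text
time: 33.1
eef_pos: [587.5, -265.2, 205.8]
eef_rot: [0.458, -3.107, -0.001]
contact_force: [1.3, 0.1, -1.5]
grip_width: 59.5
grasp_force: 25.0
```

```bash
python3 - <<'E'
from h import *
go(690,181.5,250,np.pi/2-.022)
go(556,181.5,250,np.pi/2-.022)
E
```

```text
shift [-227.1  398.1  -44.2] spin 0.315 q7 1.59 pos [ 587.5 -265.2  205.8] F [ 1.3  0.1 -1.5] grip 59.5 25.0 t 33.1
shift [-98.8 436.8 -44. ] spin 0.315 q7 1.59 pos [ 587.5 -265.2  205.8] F [ 1.3  0.1 -1.5] grip 59.5 25.0 t 33.1
```

{"api": "play_rows", "payload": {"motion": "-5 22 -20 0.04 50; -15 66 -30 0.08 50; -25 112 -30 0.12 50; -36 159 -30 0.16 50; -47 206 -30 0.2 50; -57 253 -30 0.24 50; -68 300 -30 0.28 50; -78 347 -30 0.315 50; -89 394 -30 0.315 50; -98 430 -30 0.315 50"}}

```text
time: 34.1
eef_pos: [556.8, 178.1, 235.1]
eef_rot: [0.031, 3.14, 0.001]
contact_force: [0.5, -0.2, -1.1]
grip_width: 59.8
grasp_force: 25.0
```

{"api": "play_rows", "payload": {"motion": "-0.5 4 0 0 50; -0.8 6.8 0 0 50; -0.8 6.8 10 0 50; -0.8 6.8 30 0 50; -0.8 6.8 55 0 50; -0.8 6.8 80 0 50; -0.8 6.8 95 0 50; -0.8 6.8 105 0 50; -0.8 6.8 105 0 50; -0.8 6.8 105 0 50"}}

```text
time: 35.1
eef_pos: [559.5, 181.5, 129.2]
eef_rot: [0.036, 3.141, 0.001]
contact_force: [-0.7, -0.0, -2.4]
grip_width: 59.3
grasp_force: 25.0
```

```bash
python3 - <<'E'
from h import *
go(555.8,181.4,77,np.pi/2-.022)
E
```

```text
shift [ 3.7 -0.2 52.2] spin -0.001 q7 0.52 pos [559.5 181.5 129.2] F [-0.7 -0.  -2.4] grip 59.3 25.0 t 35.1
```

{"api": "play_rows", "payload": {"motion": "2 0 0 0 50; 3.3 0 5 0 50; 3.3 0 14 0 50; 3.3 0 23 0 50; 3.3 0 32 0 50; 3.3 0 40 0 50; 3.3 0 46 0 50; 3.3 0 50 0 50; 3.3 0 52 0 50; 3.3 0 53 0 50"}}

```text
time: 36.1
eef_pos: [555.7, 181.4, 76.4]
eef_rot: [-0.036, -3.141, 0.001]
contact_force: [-4.4, -2.6, 10.7]
grip_width: 59.8
grasp_force: 25.0
```

```bash
python3 - <<'E'
from h import *
go(555.8,181.4,77,np.pi/2-.022)
E
```

```text
shift [-0.1 -0.  -0.6] spin -0.001 q7 0.47 pos [555.7 181.4  76.4] F [-4.4 -2.6 10.7] grip 59.8 25.0 t 36.1
```

Seated at 76.4 as predicted. Releasing.

{"api": "play_rows", "payload": {"motion": "0 0 0 0 70; 0 0 0 0 85; 0 0 0 0 85; 0 0 0 0 85; 0 0 0 0 85; 0 0 -20 0 85; 0 0 -50 0 85; 0 0 -95 0 85; 0 0 -140 0 85; 0 0 -180 0 91"}}

```text
time: 37.1
eef_pos: [555.6, 182.2, 259.5]
eef_rot: [0.034, 3.14, 0.002]
contact_force: [-0.5, -0.3, 0.3]
grip_width: 88.8
grasp_force: 0.0
```

{"api": "play_rows", "payload": {"motion": "0 -30 0 0 91; 2 -70 0 0 91; 4 -115 0 0 91; 6 -160 0 0 91; 8 -205 0 0 91; 9 -250 0 0 91; 9 -285 0 0 91; 9 -305 0 0 91; 9 -312 0 0 91; 9 -312 0 0 91"}}

```text
time: 38.1
eef_pos: [539.8, -130.7, 256.5]
eef_rot: [0.038, 3.141, 0.0]
contact_force: [-0.5, 0.3, 0.3]
grip_width: 90.9
grasp_force: 0.0
```

```bash
python3 - <<'E'
from h import *
camera("wrist");im,c=snap("wrist","w12")
def reg(x,y,m=95):
    u,v=proj(c,(x,y,5));return (max(0,int(u-m)),max(0,int(v-m)),int(min(640,u+m)),int(min(268,v+m)))
pc=part("w12",reg(436,-126),(436,-126,0),12)
part("w12",reg(426,-258),(426,-258,-.09),8)
go(pc[0],pc[1],3,np.pi/2+pc[2])
E
```

```text
w12 pose [ 4.36853e+02 -1.26485e+02 -1.70000e-02] 1-IoU 0.014 area 6002
w12 pose [ 4.27071e+02 -2.58732e+02 -9.00000e-02] 1-IoU 0.023 area 5943
shift [103.2  -0.3 253.4] spin -0.003 q7 1.11 pos [ 539.8 -128.4  256.5] F [1.  0.  0.2] grip 90.5 0.0 t 38.2
```

{"api": "play_rows", "payload": {"motion": "25 0 30 0 91; 55 0 65 0 91; 85 0 105 0 91; 103 0 145 0 91; 103 0 185 0 91; 103 0 220 0 91; 103 0 243 0 91; 103 0 252.5 0 91; 103 0 253 0 91; 103 0 253 0 75"}}

```text
time: 39.2
eef_pos: [437.7, -127.1, 3.8]
eef_rot: [0.033, 3.14, 0.0]
contact_force: [0.9, 0.1, -0.6]
grip_width: 87.0
grasp_force: 0.0
```

{"api": "play_rows", "payload": {"motion": "0 0 0 0 50; 0 0 0 0 50; 0 0 0 0 50; 0 0 0 0 50; 0 0 0 0 50; 0 0 -20 0 50; 0 0 -60 0 50; 0 0 -105 0 50; 0 0 -150 0 50; 0 0 -200 0 50"}}

```text
time: 40.2
eef_pos: [435.6, -127.8, 203.5]
eef_rot: [-0.035, -3.139, -0.002]
contact_force: [0.3, -1.6, 0.1]
grip_width: 59.4
grasp_force: 25.0
```

```bash
python3 - <<'E'
from h import *
go(555.8,181.4,230,np.pi/2-.022)
E
```

```text
shift [-113.2  311.9  -26.3] spin -0.0 q7 1.13 pos [ 435.6 -127.8  203.5] F [ 0.3 -1.6  0.1] grip 59.4 25.0 t 40.2
```

{"api": "play_rows", "payload": {"motion": "-10 28 -15 0 50; -26 72 -26 0 50; -42 115 -26 0 50; -58 160 -26 0 50; -74 204 -26 0 50; -90 248 -26 0 50; -103 285 -26 0 50; -110 305 -26 0 50; -113 312 -26 0 50; -113 312 -26 0 50"}}

```text
time: 41.2
eef_pos: [556.4, 182.1, 228.4]
eef_rot: [-0.033, -3.141, 0.0]
contact_force: [-0.1, -0.2, -1.8]
grip_width: 59.5
grasp_force: 25.0
```

{"api": "play_rows", "payload": {"motion": "0 0 0 0 50; 0 0 20 0 50; 0 0 50 0 50; 0 0 75 0 50; 0 0 90 0 50; 0 0 95 0 50; 0 0 95 0 50; 0 0 95 0 50; 0 0 95 0 50; 0 0 95 0 50"}}

```text
time: 42.2
eef_pos: [557.4, 181.7, 134.7]
eef_rot: [0.036, 3.14, 0.001]
contact_force: [-0.4, 0.9, -0.6]
grip_width: 59.8
grasp_force: 25.0
```

```bash
python3 - <<'E'
from h import *
go(555.8,181.4,88,np.pi/2-.022)
E
```

```text
shift [ 1.7 -0.3 46.7] spin -0.001 q7 0.57 pos [557.4 181.7 134.7] F [-0.4  0.9 -0.6] grip 59.8 25.0 t 42.2
```

{"api": "play_rows", "payload": {"motion": "1 0 0 0 50; 1.5 0 5 0 50; 1.5 0 12 0 50; 1.5 0 20 0 50; 1.5 0 28 0 50; 1.5 0 35 0 50; 1.5 0 41 0 50; 1.5 0 45 0 50; 1.5 0 47 0 50; 1.5 0 48 0 50"}}

```text
time: 43.2
eef_pos: [555.1, 181.4, 87.2]
eef_rot: [-0.036, -3.141, 0.002]
contact_force: [-6.8, -5.3, 18.3]
grip_width: 59.3
grasp_force: 25.0
```

```bash
python3 - <<'E'
from h import *
go(555.8,181.4,88,np.pi/2-.022)
E
```

```text
shift [-0.7 -0.  -0.8] spin -0.001 q7 0.53 pos [555.1 181.4  87.2] F [-6.8 -5.3 18.3] grip 59.3 25.0 t 43.2
```

Seated. Releasing, then on to the lid.

{"api": "play_rows", "payload": {"motion": "0 0 -0.5 0 70; 0 0 -0.5 0 85; 0 0 -0.5 0 85; 0 0 -0.5 0 85; 0 0 -0.5 0 85; 0 0 -20 0 85; 0 0 -50 0 85; 0 0 -95 0 85; 0 0 -140 0 85; 0 0 -170 0 91"}}

```text
time: 44.2
eef_pos: [555.8, 182.8, 260.5]
eef_rot: [0.034, 3.138, 0.003]
contact_force: [0.5, -0.1, -0.3]
grip_width: 88.5
grasp_force: 0.0
```

{"api": "play_rows", "payload": {"motion": "1 -30 0 0 91; 3 -76 0 0 91; 5 -124 0 0 91; 7 -172 0 0 91; 9 -220 0 0 91; 11 -268 0 0 91; 13 -316 0 0 91; 15 -364 0 0 91; 15 -412 0 0 91; 15 -436 0 0 91"}}

```text
time: 45.2
eef_pos: [529.5, -259.8, 256.6]
eef_rot: [0.046, 3.141, -0.002]
contact_force: [0.3, -0.4, 0.1]
grip_width: 90.9
grasp_force: 0.0
```

```bash
python3 - <<'E'
from h import *
for _ in range(3): camera("wrist")
im,c=snap("wrist","w13")
def reg(x,y,m=95):
    u,v=proj(c,(x,y,5));return (max(0,int(u-m)),max(0,int(v-m)),int(min(640,u+m)),int(min(268,v+m)))
pc=part("w13",reg(426,-258),(426,-258,-.09),8)
go(pc[0],pc[1],3,np.pi/2+pc[2])
E
```

```text
w13 pose [ 4.27275e+02 -2.58688e+02 -8.40000e-02] 1-IoU 0.017 area 5897
shift [103.2  -7.4 253.6] spin 0.061 q7 1.38 pos [ 530.4 -254.   256.7] F [-0.2  1.2  0.2] grip 91.4 0.0 t 45.4
```

{"api": "play_rows", "payload": {"motion": "25 -2 30 0.02 91; 55 -4 65 0.04 91; 85 -6 105 0.06 91; 103 -7.4 145 0.061 91; 103 -7.4 185 0.061 91; 103 -7.4 220 0.061 91; 103 -7.4 243 0.061 91; 103 -7.4 252.5 0.061 91; 103 -7.4 253.8 0.061 91; 103 -7.4 253.8 0.061 75"}}

```text
time: 46.4
eef_pos: [428.4, -258.6, 3.1]
eef_rot: [0.129, 3.137, -0.001]
contact_force: [-0.1, -0.3, -0.5]
grip_width: 86.7
grasp_force: 0.0
```

{"api": "play_rows", "payload": {"motion": "0 0 0 0 50; 0 0 0 0 50; 0 0 0 0 50; 0 0 0 0 50; 0 0 0 0 50; 0 0 -20 0 50; 0 0 -60 0 50; 0 0 -105 0 50; 0 0 -150 0 50; 0 0 -200 0 50"}}

```text
time: 47.4
eef_pos: [426.3, -258.8, 202.9]
eef_rot: [-0.131, -3.137, -0.001]
contact_force: [0.4, -1.5, 0.4]
grip_width: 59.5
grasp_force: 25.0
```

```bash
python3 - <<'E'
from h import *
go(555.8,181.4,230,np.pi/2-.022)
E
```

```text
shift [-92.4 449.5 -26.9] spin -0.061 q7 1.36 pos [ 426.3 -258.8  202.9] F [ 0.4 -1.5  0.4] grip 59.5 25.0 t 47.4
```

{"api": "play_rows", "payload": {"motion": "-6 28 -15 -0.02 50; -15 74 -27 -0.04 50; -25 122 -27 -0.061 50; -35 170 -27 -0.061 50; -45 218 -27 -0.061 50; -55 266 -27 -0.061 50; -65 314 -27 -0.061 50; -75 362 -27 -0.061 50; -84 410 -27 -0.061 50; -92 449 -27 -0.061 50"}}

```text
time: 48.4
eef_pos: [556.3, 183.5, 228.6]
eef_rot: [-0.033, -3.141, -0.001]
contact_force: [0.5, 0.0, -0.8]
grip_width: 59.6
grasp_force: 25.0
```

{"api": "play_rows", "payload": {"motion": "0 0 0 0 50; 0 0 15 0 50; 0 0 40 0 50; 0 0 65 0 50; 0 0 80 0 50; 0 0 85 0 50; 0 0 85 0 50; 0 0 85 0 50; 0 0 85 0 50; 0 0 85 0 50"}}

```text
time: 49.4
eef_pos: [557.1, 180.8, 144.9]
eef_rot: [0.036, 3.14, 0.001]
contact_force: [0.1, -0.7, -1.4]
grip_width: 59.6
grasp_force: 25.0
```

```bash
python3 - <<'E'
from h import *
go(555.8,181.4,99,np.pi/2-.022)
E
```

```text
shift [ 1.4  0.6 45.9] spin -0.001 q7 0.6 pos [557.1 180.8 144.9] F [ 0.1 -0.7 -1.4] grip 59.6 25.0 t 49.4
```

{"api": "play_rows", "payload": {"motion": "1 0.5 0 0 50; 1.3 0.5 5 0 50; 1.3 0.5 12 0 50; 1.3 0.5 20 0 50; 1.3 0.5 28 0 50; 1.3 0.5 35 0 50; 1.3 0.5 41 0 50; 1.3 0.5 44 0 50; 1.3 0.5 46 0 50; 1.3 0.5 47 0 50"}}

```text
time: 50.4
eef_pos: [555.0, 181.1, 98.4]
eef_rot: [-0.036, -3.141, 0.002]
contact_force: [-6.7, -5.3, 18.4]
grip_width: 59.5
grasp_force: 25.0
```

```bash
python3 - <<'E'
from h import *
go(555.8,181.4,99,np.pi/2-.022)
E
```

```text
shift [-0.8  0.4 -0.6] spin -0.001 q7 0.56 pos [555.  181.1  98.4] F [-6.7 -5.3 18.4] grip 59.5 25.0 t 50.4
```

Lid seated at the expected height. Releasing, backing off, then checking the index and lever numerically.

{"api": "play_rows", "payload": {"motion": "0 0 -0.5 0 70; 0 0 -0.5 0 85; 0 0 -0.5 0 85; 0 0 -0.5 0 85; 0 0 -0.5 0 85; 0 0 -20 0 85; 0 0 -50 0 85; 0 0 -95 0 85; 0 0 -125 0 85; 0 0 -150 0 91"}}

```text
time: 51.4
eef_pos: [555.6, 182.0, 250.7]
eef_rot: [0.035, 3.139, 0.002]
contact_force: [-0.2, 0.9, -0.3]
grip_width: 88.6
grasp_force: 0.0
```

{"api": "play_rows", "payload": {"motion": "-20 0 0 0 91; -55 0 0 0 91; -90 0 0 0 91; -120 0 0 0 91; -135 0 0 0 91; -135 0 0 0 91; -135 0 0 0 91; -135 0 0 0 91; -135 0 0 0 91; -135 0 0 0 91"}}

```text
time: 52.4
eef_pos: [689.7, 178.0, 247.5]
eef_rot: [0.035, 3.141, -0.0]
contact_force: [0.3, 0.1, -0.4]
grip_width: 91.4
grasp_force: 0.0
```

```bash
python3 - <<'E'
from h import *
im,c=snap("wrist","w14");b,ct=snap("top","t14");go(555,181,250)
# lid as seen: predicted corners of lid top (z=104), handle (z=127); grey profile across y at nest centre and along x
for nm,P in(("across y, x=520",[(520,y,104) for y in np.arange(141,223,1.5)]),("across y, x=556 z127",[(556,y,127) for y in np.arange(161,203,1.5)]),("along x, y=201",[(x,201,104) for x in np.arange(480,632,3)])):
    print(nm,[int(im[int(round(v)),int(round(u))].mean()) if 0<=v<480 and 0<=u<640 else -1 for u,v in(proj(c,p) for p in P)])
a=cv2.imread("pics/top0.png").astype(int);d=np.abs(b[:,:,::-1].astype(int)-a).max(2)
m=(cv2.blur(d.astype(np.float32),(3,3))>40).astype(np.uint8);k,l,s,ce=cv2.connectedComponentsWithStats(m)
print([(s[i,:4].tolist(),int(s[i,4])) for i in range(1,k) if s[i,4]>25])
t6=cv2.imread("pics/t6.png").astype(int)
r=np.s_[235:300,200:330];print("stand front diff t8 vs now",[(np.abs(cv2.imread("pics/t8.png").astype(int)-b[:,:,::-1])[270:292,u:u+12].mean().round(1)) for u in(216,228,255,264,274)])
E
```

```text
shift [ 1.35e+02  1.00e-01 -2.80e+00] spin 0 q7 0.8 pos [690.  177.9 247.2] F [ 0.3 -0.5  0.3] grip 90.7 0.0 t 52.5
across y, x=520 [52, 52, 58, 87, 94, 65, 49, 80, 200, 237, 236, 236, 235, 238, 237, 237, 238, 236, 235, 238, 238, 236, 203, 173, 228, 233, 234, 238, 241, 239, 234, 233, 225, 238, 238, 240, 239, 237, 239, 239, 239, 239, 239, 239, 240, 238, 237, 150, 48, 52, 113, 183, 234, 142, 139]
across y, x=556 z127 [236, 237, 241, 167, 91, 94, 97, 96, 89, 129, 208, 236, 238, 242, 246, 247, 246, 229, 235, 240, 241, 242, 239, 241, 241, 241, 242, 241]
along x, y=201 [-1, -1, -1, -1, -1, -1, -1, -1, -1, -1, -1, -1, 238, 238, 239, 238, 239, 240, 240, 240, 241, 240, 241, 241, 242, 242, 242, 242, 243, 243, 243, 243, 244, 244, 244, 245, 245, 245, 246, 246, 246, 246, 247, 196, 81, 248, 232, 247, 248, 210, 151]
[([212, 118, 293, 362], 33556), ([456, 222, 30, 38], 664), ([277, 277, 14, 9], 97), ([408, 322, 232, 158], 12305), ([347, 409, 7, 8], 38), ([550, 410, 59, 70], 2238), ([620, 432, 20, 29], 128), ([300, 448, 13, 32], 231), ([319, 463, 10, 12], 83), ([392, 465, 12, 7], 43), ([611, 465, 9, 13], 43)]
stand front diff t8 vs now [np.float64(79.7), np.float64(69.1), np.float64(35.2), np.float64(48.1), np.float64(35.3)]
```

The lid measures centred (y≈182 at x=520, far end ≈610), inside the nest. One more look checks the index and lever.

{"api": "play_rows", "payload": {"motion": "30 0 -3 0 91; 75 0 -3 0 91; 120 0 -3 0 91; 165 0 -3 0 91; 205 3 -3 0 91; 230 4 -3 0 91; 237 4 -3 0 91; 237 4 -3 0 91; 237 4 -3 0 91; 237 4 -3 0 91"}}

```text
time: 53.5
eef_pos: [454.7, 187.2, 250.1]
eef_rot: [0.038, 3.141, 0.002]
contact_force: [0.5, 0.2, -0.0]
grip_width: 90.8
grasp_force: 0.0
```

```bash
python3 - <<'E'
from h import *
im,c=snap("wrist","w15");go(453,186,250);im=im.astype(int)
hsv=cv2.cvtColor(im.astype(np.uint8),cv2.COLOR_RGB2HSV)
dark=((im.max(2)<75)*255).astype(np.uint8)
yel=cv2.inRange(hsv,(22,130,110),(33,255,255))
def comp(m,X,r):
    u,v=proj(c,X);m=region(m,(int(u-r),max(0,int(v-r)),int(u+r),int(min(262,v+r))))
    k,l,s,ce=cv2.connectedComponentsWithStats(m)
    return [(s[i].tolist(),ce[i].round(1).tolist()) for i in range(1,k) if s[i,4]>25]
print("knob",proj(c,(453,184.2,108)),comp(dark,(453,184.2,85),32))
print("lever",proj(c,(456,318,108)),comp(dark,(456,318,85),32))
print("clip",proj(c,(424,185,45)),comp(yel,(424,185,45),25))
for v in range(int(proj(c,(414,185,45))[1]),int(proj(c,(465,185,108))[1]),4):
    r=im[v,280:370];y=np.where((r[:,1]>1.9*r[:,2]+20)&(r[:,1]>.75*r[:,0]))[0]+280;k=np.where(r.max(1)<75)[0]+280
    f=lambda a,z:(int(a.min()),int(a.max()),len(a),ray(c,((a.min()+a.max())/2,v),z).round(1).tolist()) if len(a)>4 else ""
    print(v,f(y,45),f(k,100))
E
```

```text
shift [ 1.5 -1.4 -0. ] spin 0 q7 0.63 pos [454.5 187.4 250. ] F [ 0.2 -0.   0.5] grip 90.9 0.0 t 53.55
knob [319.20289963 222.55905595] [([307, 199, 24, 32, 390], [316.3, 213.1])]
lever [470.25049691 222.2428514 ] [([439, 201, 33, 28, 442], [452.2, 211.4])]
clip [319.78034602 181.66787127] [([315, 171, 12, 24, 276], [320.3, 182.7])]
171 (315, 325, 11, [413.1, 185.5]) 
175 (314, 325, 12, [417.1, 184.9]) 
179 (314, 325, 12, [421.2, 184.8]) 
183 (315, 325, 11, [425.4, 185.2]) 
187 (314, 326, 13, [429.5, 185.1]) (301, 312, 11, [422.3, 173.7])
191 (315, 325, 11, [433.7, 185.0]) 
195  
199  
203  (311, 326, 16, [436.9, 183.9])
207  (310, 327, 18, [440.5, 183.8])
211  (309, 328, 15, [444.1, 183.7])
215  (307, 330, 13, [447.8, 183.6])
219  (308, 317, 10, [451.4, 178.1])
223  (308, 318, 11, [455.1, 178.4])
227  (311, 318, 8, [458.9, 179.7])
231
```

```bash
python3 - <<'E'
from h import *
c=dict(np.load("pics/w15.npz"));im=cv2.imread("pics/w15.png");hsv=cv2.cvtColor(im,cv2.COLOR_BGR2HSV)
m=((im.max(2)<130)&((hsv[:,:,1]<90)|(im.max(2)<45))).astype(np.uint8)*255
for n,X,z0 in(("lever",(456,318),62),("carriage",(453,184),45)):
    u,v=proj(c,(*X,85));r=region(m,(int(u-34),int(v-34),int(u+34),min(262,int(v+34))))
    k,l,s,_=cv2.connectedComponentsWithStats(r);i=1+s[1:,4].argmax();q=(l==i).astype(np.uint8)*255
    print(n,s[i],fit(c,q,cyl(11,z0,108),X,(5,5)))
E
```

```text
lever [440 201  40  29 785] (array([453.97178476, 314.8823482 ]), np.float64(0.1789306511381683))
carriage [308 199  22  32 587] (array([449.78180072, 183.14165252]), np.float64(0.18371607515657618))
```

The lever knob reads y≈317, right where it met the closed stop, and the carriage is within about 1 mm of the index. The arm is clear of everything, so I'm handing in.

```bash
python3 -c "
from rig import manip
print(manip.close_job())"
```

```text
the job is handed in; nothing more can be done
None
```

The job is handed in: carriage within about 1 mm of the index, lever closed against its stop, and the box, the two plates present (large- and small-holed) and the aluminium lid, handle up, stacked in the nest; the lid's fit was checked in the last images, the rest by contact height.

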